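# Bond balance bars onto a rotor between bench centres

## Task

Turn the rotor between the bench centres until its balancing pad faces straight up. Take the brush, dip its tip well into the adhesive pot, brush the pad from its headstock end along to its tailstock end, and lay the brush back on its drip plate; then set every thick bar (20 mm) lengthwise on the pad, end to end and not overhanging it, and put every thin bar (12 mm) in the parts tray, pinching them to tell which is which. Leave the pot standing, the pad facing up, and the multimeter, mouse, screwdriver and scope probe where they are.

Things in the scene. Friction and masses are not known exactly. Their poses are not given: they have to be found in the camera images.
- centres: bench centres, fixed: cast bed 110 x 430 mm, with a headstock (at its own +y end) and a tailstock (-y end, handwheel) whose points hold the rotor. Origin on the bench under the middle of the bed; z up; the rotor's axis runs along its y, 95 mm above the bench. Bed top 32 mm high. The stocks are 62 mm wide (x), reach 122 mm above the bench and stand from 147 mm outwards on either side of the middle. A small clamp lever and a handwheel stick out of the tailstock.
- rotor (a joint): angle of the rotor about its axis, rad, as a right-handed turn about the +y axis of the centres; 0 and 2 pi: pad straight up; pi/2: pad towards the +x of the centres. It turns without end either way, stays where it is left, and takes about 0.2 N m to turn. The rotor: dark round core 60 mm in diameter and 140 mm long, with bare steel shaft ends 32 mm in diameter and 57 mm long on both sides of it, by which it can be gripped and turned
- pad_mid (a point): middle of the top face of the balancing pad: a bright flat-topped land milled along the whole core, 40 mm wide and 140 mm long, its face 36 mm from the axis, a dark line scribed along it. z of this frame points straight out of the face, y runs along the axis towards the headstock
- pad_head (a point): point on the pad's face, on its middle line, 15 mm from its headstock end
- pad_tail (a point): point on the pad's face, on its middle line, 15 mm from its tailstock end
- shaft_head (a point): middle of the bare 32 mm shaft end beside the headstock, on the axis (102 mm from the middle); its frame does not turn with the rotor
- shaft_tail (a point): the same beside the tailstock
- bar_a: brass balance bar, 60 mm long (its x axis), 14 mm high as it lies, and either 20 mm (thick) or 12 mm (thin) across (its y axis): the bars are named in no order, so pinch one across its long sides to tell. Origin: middle of its underside. About 0.14 kg or 0.085 kg. May be absent (no pose at the start).
- bar_b: brass balance bar, 60 mm long (its x axis), 14 mm high as it lies, and either 20 mm (thick) or 12 mm (thin) across (its y axis): the bars are named in no order, so pinch one across its long sides to tell. Origin: middle of its underside. About 0.14 kg or 0.085 kg. May be absent (no pose at the start).
- bar_c: brass balance bar, 60 mm long (its x axis), 14 mm high as it lies, and either 20 mm (thick) or 12 mm (thin) across (its y axis): the bars are named in no order, so pinch one across its long sides to tell. Origin: middle of its underside. About 0.14 kg or 0.085 kg. May be absent (no pose at the start).
- bar_d: brass balance bar, 60 mm long (its x axis), 14 mm high as it lies, and either 20 mm (thick) or 12 mm (thin) across (its y axis): the bars are named in no order, so pinch one across its long sides to tell. Origin: middle of its underside. About 0.14 kg or 0.085 kg. May be absent (no pose at the start).
- bar_e: brass balance bar, 60 mm long (its x axis), 14 mm high as it lies, and either 20 mm (thick) or 12 mm (thin) across (its y axis): the bars are named in no order, so pinch one across its long sides to tell. Origin: middle of its underside. About 0.14 kg or 0.085 kg. May be absent (no pose at the start).
- tray: grey open parts tray, fixed, 190 mm (x) x 130 mm (y) outside, 28 mm high, walls and floor 4 mm; origin under its centre
- pot: open round metal adhesive pot, 90 mm outside, 83 mm inside, 55 mm high, inner floor 5 mm up; 0.45 kg, loose; origin: centre of its underside
- brush: flat brush, 50 g: wooden handle 130 mm long, 16 mm wide and 14 mm high, then a steel ferrule and stiff (rigid) dark bristles 20 mm wide. 196 mm long in all, its x axis points from handle to bristles. Origin: on its underside, 100 mm ahead of the handle's butt and 96 mm short of the bristle tip, near the balance point; the handle runs from 100 mm behind the origin to 30 mm ahead
- brush_tip (a point): end of the bristles, 96 mm ahead of the brush's origin, 7 mm above its underside
- plate: flat steel drip plate where the brush lies, fixed, 240 mm (x) x 100 mm (y), 4 mm thick; origin under its centre
- meter: grey hand-held multimeter, 150 x 76 x 34 mm; not to be disturbed
- mouse: black computer mouse, 108 x 60 x 34 mm; not to be disturbed
- driver: screwdriver lying on the bench; not to be disturbed
- probe: black oscilloscope probe, 135 mm long; not to be disturbed

How it is judged (in metres and radians):
On the way, in this order (a step that is already met when the one before it is completed fails the run):
1. the rotor is turned until its pad faces straight up (within 0.10 rad) (angle between pad_mid's own z axis and vertical below 0.1 rad), for 0.3 s.
2. the brush's tip is dipped into the pot, at least 15 mm below the rim (horizontal distance between brush_tip and pot below 0.04 m and z of brush_tip in the frame of pot between 0.003 and 0.04 m), for 0.1 s.
3. the brush touches the upward pad at its headstock end (tip within 25 mm of pad_head) (contact force between brush and rotor above 0.2 N and distance between brush_tip and pad_head below 0.025 m and angle between pad_mid's own z axis and vertical below 0.12 rad), for 0.05 s.
4. then the brush touches the pad at its tailstock end (tip within 25 mm of pad_tail) (contact force between brush and rotor above 0.2 N and distance between brush_tip and pad_tail below 0.025 m and angle between pad_mid's own z axis and vertical below 0.12 rad), for 0.05 s.
5. all the thick bars lie lengthwise on the pad (x of bar_a in the frame of pad_mid between -0.014 and 0.014 m and y of bar_a in the frame of pad_mid between -0.045 and 0.045 m and z of bar_a in the frame of pad_mid between -0.004 and 0.006 m and angle between the x axis of each of bar_a, bar_c, bar_d and the y axis of pad_mid, either way round below 0.2 rad and linear speed of each of bar_a, bar_c, bar_d below 0.02 m/s and x of bar_c in the frame of pad_mid between -0.014 and 0.014 m and y of bar_c in the frame of pad_mid between -0.045 and 0.045 m and z of bar_c in the frame of pad_mid between -0.004 and 0.006 m and x of bar_d in the frame of pad_mid between -0.014 and 0.014 m and y of bar_d in the frame of pad_mid between -0.045 and 0.045 m and z of bar_d in the frame of pad_mid between -0.004 and 0.006 m), for 0.3 s.
At the end, for the whole second after the job is handed in: Pad up within 0.10 rad; each thick bar flat on it, lengthwise within 0.2 rad, its middle within 14 mm of the pad's middle line and 45 mm of the pad's middle; each thin bar in the tray; brush lying on the plate (origin within 60 x 45 mm of its centre); pot upright; all at rest (all of step 5 and angle between pad_mid's own z axis and vertical below 0.1 rad and x of bar_b in the frame of tray between -0.09 and 0.09 m and y of bar_b in the frame of tray between -0.06 and 0.06 m and z of bar_b in the frame of tray between -0.004 and 0.02 m and linear speed of each of bar_b, bar_e, brush below 0.02 m/s and x of bar_e in the frame of tray between -0.09 and 0.09 m and y of bar_e in the frame of tray between -0.06 and 0.06 m and z of bar_e in the frame of tray between -0.004 and 0.02 m and x of brush in the frame of plate between -0.06 and 0.06 m and y of brush in the frame of plate between -0.045 and 0.045 m and z of brush in the frame of plate between 0 and 0.012 m and angle between pot's own z axis and vertical below 0.15 rad); the robot touches nothing.
It fails at once if the multimeter, mouse, screwdriver or probe is moved by more than 30 mm (distance of any of meter, mouse, driver, probe from where it was at the start of the episode above 0.03 m).
Of bar_a, bar_c, bar_d only 1 to 2 are there at a start; the rules pass over those that are not, and their reading is None.
Of bar_b, bar_e only 1 to 2 are there at a start; the rules pass over those that are not, and their reading is None.
At some moment in a run one of pot, brush, bar_b, bar_e may be knocked a few centimetres aside while the robot is not near it.
It also fails if it takes over 210 s, if anything falls off the work surface, if the arm or the gripper's body presses on something with over 40 N, if the wrist force passes 120 N, or if a joint passes its speed limit or range.

## Robot

A 6-joint arm with a two-finger parallel gripper is mounted at the origin on the work surface. World frame = base frame: x ahead of the robot, y to its left, z up, the work surface at z = 0. Lengths are in mm, angles in rad, forces in N, time in s.
With the tool pointing down it reaches from about 400 to 825 mm from the base axis. Payload 7 kg.
Tool frame: the origin (TCP) lies midway between the tips of the shut fingers; the grasp point (between the pads) lies 19 mm behind it; z points along the fingers, y is the direction in which the jaws open and shut (so a half turn about z gives the same grasp; the last joint's range is limited). The gripper opens to 85 mm and grips with 20 to 120 N. Pads are 22 mm wide; open, the fingers measure 114 mm over their backs; the gripper's body (76 mm by 85 mm) begins 54 mm behind the grasp point. The pads swing forward as they close: fully open they stand 13 mm farther back than shut.
Start: joints at [1.518, 0.359, 0.012, 0, -1.224, -0.288], TCP at [225.621, 636.153, 231.302] pointing down, gripper open.
Joint ranges: [-3.07, 3.07], [-1.43, 2.12], [-1.02, 1.25], [-3.03, 1.67], [-3.05, -0], [-3.03, 3.03]. Speed limits (rad/s): [2.39, 2.39, 3.01, 3.14, 3.14, 3.14].

## Interface

Orientations are given as a 3x3 rotation matrix whose columns are the frame's x, y, z axes.
In Python, from station import ctrl gives the robot as it stands.
- The arm moves only by the tool send_rows, never from a script. Its argument "moves" is a list of rows, each an object with "delta_pos": the shift along the world's x, y, z in mm, a list of three; "twist": the turn about the world's z in rad; "jaw": the gripper command: -1 is fully open, 1 is shut, values between are in proportion. A call has exactly 5 rows; each row is the pose to reach, as a shift and turn from the pose commanded when the call began; what a row does not reach only later rows make up. A row lasts 1/10 s, in which the tool goes at most 50 mm and 8.59 degrees, less where a joint would pass 70% of its speed; a pose out of reach is approached as far as the arm can. A call with a gripper value outside its range is refused whole. The fingers move at their own pace and stop on an object; "grip_force" is the grip in N (left out, the last holds). Time passes only in rows, so rows that repeat a pose let the fingers close, or fill a call up. It gives the time, the measured TCP pose, the force and the opening at its end, in the units of the state.
- ctrl.read_state(): the state, without advancing time (a new reading comes with each control period).
- ctrl.snapshot(name): name is "scene" or "top"; returns the picture (420x560x3 uint8, red, green, blue); there is no depth.
- ctrl.camera_model(name): a dict with "K" (3x3 intrinsics, pixels), "extrinsics" (4x4, takes a point from camera to world coordinates). Camera axes: x right, y down, z forward; pixel columns grow to the right and rows downward; lengths in mm; the calibration is good to about 2 mm. A picture is of the moment at which its call begins. camera_model takes no time and is no camera call.
- ctrl.close_job(): hands the job in, once; it reports no verdict.
The state is a dict: "time": time; "q": joint angles; "dq": joint speeds; "joint_efforts": joint torques, N m; "tcp_pos": TCP position; "orientation": TCP orientation; "contact_force": force on the tool from outside, world axes, zero at the start; "torque": the same for the moment, N m; "gripper_width": opening from 0.0 (shut) to 1.0 (fully open).
Only numpy, scipy, OpenCV 4.12 (cv2) and the standard library are available. Lean on these libraries where they do the work, as an engineer would, in place of code of your own. Each camera call takes 0.05 s, during which the arm holds its last target. There are 200 camera calls.

## Working session

There is one attempt and no reset: what is moved stays moved. The work goes in short steps, Python scripts to look and compute and a tool call to move; the robot and the scene stay as the last step left them, time stands still between calls to the robot, and variables do not carry over. Pictures are saved under pics/ and viewed, about 12 in all and at most 16, crops included, and the job is handed in when it is done.

Besides the shell and the picture viewer there is one more tool, called after ">>>" in YAML: its name, and indented under it one key for each argument. send_rows: Moves the arm, as the interface text tells. Its arguments: {"type":"object","properties":{"moves":{"type":"array","items":{"type":"object","properties":{"delta_pos":{"type":"array","items":{"type":"number"}},"twist":{"type":"number"},"jaw":{"type":"number"}}}},"grip_force":{"type":"number"}},"required":["moves"]}

```bash
ls; mkdir -p pics
cat > h.py <<'E'
import numpy as np, cv2
from station import ctrl
def snap(name,fn=None,scale=1):
    im=ctrl.snapshot(name); np.save(f'/tmp/{name}.npy',im)
    if fn: cv2.imwrite('pics/'+fn,cv2.cvtColor(im,cv2.COLOR_RGB2BGR))
    return im
def ray(name,u,v,z):
    m=ctrl.camera_model(name);K=np.array(m['K']);T=np.array(m['extrinsics'])
    d=T[:3,:3]@np.linalg.inv(K)@np.array([u,v,1.]);o=T[:3,3]
    return (o+d*(z-o[2])/d[2])
def proj(name,p):
    m=ctrl.camera_model(name);K=np.array(m['K']);T=np.array(m['extrinsics'])
    c=K@(T[:3,:3].T@(np.array(p,float)-T[:3,3]));return c[:2]/c[2]
E
python3 - <<'E'
from h import *
snap('top','top0.png');snap('scene','scene0.png')
for n in('top','scene'):
    m=ctrl.camera_model(n);print(np.round(m['K'],1),np.round(m['extrinsics'],3))
print(ctrl.read_state())
E
```

```text
pics
[[529.7   0.  270.8]
 [  0.  529.7 210.7]
 [  0.    0.    1. ]] [[-2.500000e-02 -9.970000e-01  7.200000e-02  3.870650e+02]
 [-1.000000e+00  2.500000e-02  3.000000e-03  6.932200e+01]
 [-5.000000e-03 -7.200000e-02 -9.970000e-01  1.511067e+03]
 [ 0.000000e+00  0.000000e+00  0.000000e+00  1.000000e+00]]
[[541.8   0.  280.3]
 [  0.  541.8 206.2]
 [  0.    0.    1. ]] [[-7.380000e-01  5.740000e-01 -3.550000e-01  1.031032e+03]
 [ 6.750000e-01  6.360000e-01 -3.740000e-01  6.381180e+02]
 [ 1.100000e-02 -5.150000e-01 -8.570000e-01  1.404267e+03]
 [ 0.000000e+00  0.000000e+00  0.000000e+00  1.000000e+00]]
{'time': 0.1, 'q': array([ 1.51806792e+00,  3.59338213e-01,  1.11743101e-02, -2.87351049e-04,
       -1.22407641e+00, -2.88119869e-01]), 'dq': array([-0.00077937, -0.00221338,  0.00201347,  0.00134164,  0.00081316,
        0.00092938]), 'joint_efforts': array([-2.33691193e-03, -5.84764802e+01,  2.94108778e+01,  6.95455670e+00,
       -3.17180755e-03,  8.53051091e-06]), 'tcp_pos': array([225.52066688, 635.77980202, 230.45670463]), 'orientation': array([[ 9.42438751e-01, -3.34378650e-01, -3.45979036e-04],
       [-3.34378795e-01, -9.42437681e-01, -1.42772358e-03],
       [ 1.51336602e-04,  1.46123008e-03, -9.99998921e-01]]), 'contact_force': array([-0.0274058 ,  0.20947842, -0.88657135]), 'torque': array([ 0.0467452 , -0.01156529, -0.01207755]), 'gripper_width': 1.0010603998803358}
```

View pics/top0.png

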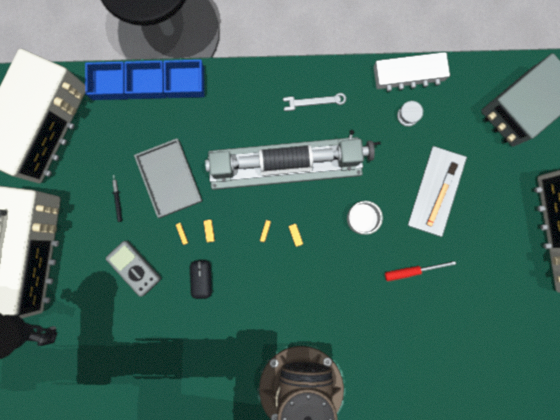

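View pics/scene0.png

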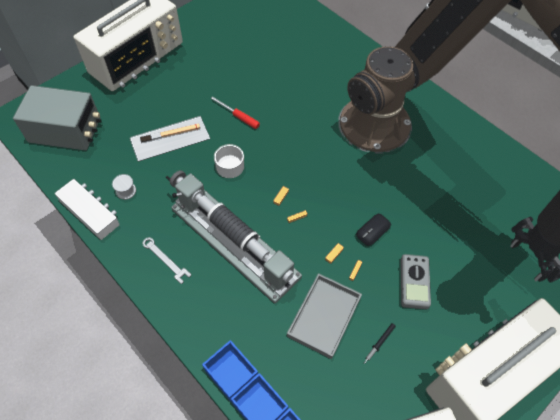

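The top view shows the headstock on the left (205,165) and the tailstock handwheel on the right (372,150). The pot is at (365,217), the brush on its plate at about (442,195) with bristles up, the tray at (168,177) and four bars at (182,233), (209,231), (265,231) and (296,235).

Run:
```python
from h import *
t=np.load('/tmp/top.npy');s=np.load('/tmp/scene.npy')
a=cv2.resize(t[125:200,195:390],None,fx=4,fy=4,interpolation=cv2.INTER_CUBIC)
b=cv2.resize(s[165:300,165:305],None,fx=4,fy=4,interpolation=cv2.INTER_CUBIC)[:290*2]
c=np.zeros((300,800,3),np.uint8);c[:300,:780]=a
cv2.imwrite('pics/rt.png',a[:,:,::-1]);cv2.imwrite('pics/rs.png',b[:,:,::-1])
hsv=cv2.cvtColor(t,cv2.COLOR_RGB2HSV)
m=cv2.inRange(hsv,(18,120,120),(32,255,255))
cs,_=cv2.findContours(m,cv2.RETR_EXTERNAL,cv2.CHAIN_APPROX_NONE)
for c in cs:
    if cv2.contourArea(c)<15: continue
    r=cv2.minAreaRect(c);bx=cv2.boxPoints(r)
    P=[ray('top',u,v,14 if v>215 else 18)[:2] for u,v in bx]
    e1=P[1]-P[0];e2=P[2]-P[1]
    L=e1 if np.linalg.norm(e1)>np.linalg.norm(e2) else e2
    print('yel',np.round(r[0]),cv2.contourArea(c),int((m>0)[cv2.boundingRect(c)[1]:,:][:1].sum()),np.round(np.mean(P,0)),np.round([np.linalg.norm(e1),np.linalg.norm(e2)]),'ang',round(float(np.arctan2(L[1],L[0])),2))
# grey-ish things
g=cv2.inRange(hsv,(0,0,90),(179,60,255))
cs,_=cv2.findContours(g,cv2.RETR_EXTERNAL,cv2.CHAIN_APPROX_NONE)
for c in cs:
    if cv2.contourArea(c)<300: continue
    r=cv2.minAreaRect(c);bx=cv2.boxPoints(r)
    print('grey',np.round(r[0]),cv2.contourArea(c),[np.round(ray('top',u,v,4)[:2]).tolist() for u,v in bx], np.round(ray('top',*r[0],55)[:2]))
```

```text
yel [295. 235.] 138.5 19 [425.   7.] [22. 61.] ang -2.82
yel [181. 233.] 88.0 14 [437. 328.] [15. 60.] ang -2.79
yel [265. 231.] 79.0 12 [438.  92.] [60. 14.] ang -0.32
yel [209. 230.] 135.0 5 [443. 250.] [21. 61.] ang -2.99
grey [317. 403.] 532.5 [[-77.0, 92.0], [86.0, -71.0], [-11.0, -172.0], [-173.0, -9.0]] [-30. -36.]
grey [132. 269.] 1393.0 [[373.0, 551.0], [424.0, 493.0], [309.0, 391.0], [259.0, 449.0]] [343. 457.]
grey [364. 217.] 920.5 [[521.0, -144.0], [518.0, -244.0], [421.0, -240.0], [424.0, -141.0]] [ 468. -183.]
grey [ 30. 250.] 4435.0 [[586.0, 849.0], [582.0, 680.0], [216.0, 678.0], [220.0, 845.0]] [399. 739.]
grey [548. 231.] 447.0 [[590.0, -687.0], [589.0, -753.0], [249.0, -731.0], [250.0, -667.0]] [ 417. -683.]
grey [437. 191.] 2980.0 [[444.0, -311.0], [673.0, -394.0], [638.0, -493.0], [410.0, -409.0]] [ 535. -386.]
grey [167. 178.] 3102.5 [[668.0, 467.0], [714.0, 339.0], [529.0, 271.0], [483.0, 398.0]] [591. 359.]
grey [290. 162.] 5925.5 [[672.0, 265.0], [717.0, -222.0], [595.0, -232.0], [551.0, 253.0]] [625.  18.]
grey [410. 113.] 468.0 [[765.0, -284.0], [819.0, -341.0], [773.0, -384.0], [719.0, -327.0]] [ 756. -320.]
grey [314. 102.] 468.0 [[827.0, 31.0], [833.0, -149.0], [791.0, -150.0], [785.0, 30.0]] [795. -55.]
grey [542.  96.] 3001.0 [[803.0, -586.0], [938.0, -756.0], [816.0, -847.0], [682.0, -678.0]] [ 795. -690.]
grey [372.  45.] 20388.0 [[1123.0, 314.0], [1093.0, -785.0], [824.0, -768.0], [853.0, 317.0]] [ 953. -221.]
grey [86. 91.] 13926.5 [[1137.0, 856.0], [1124.0, 349.0], [585.0, 355.0], [598.0, 849.0]] [842. 584.]
```

View pics/rt.png

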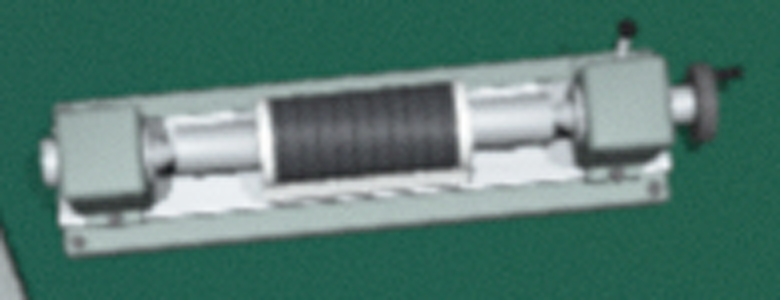

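View pics/rs.png

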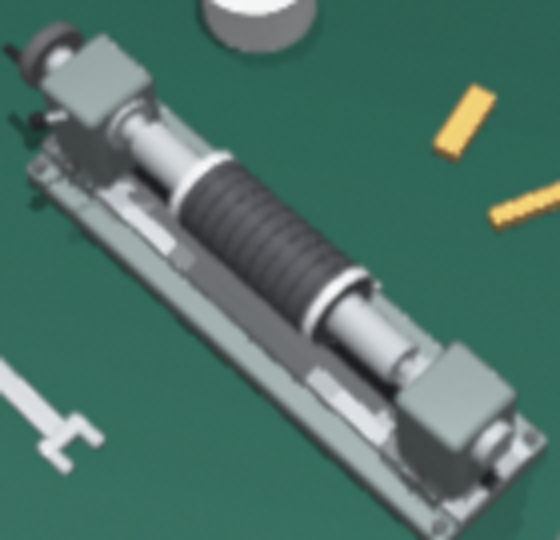

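Both rotor crops show the pad turned towards the robot (-x): in the top crop it is a thin bright strip under the core, rows 183–200. One more measurement, covering the bed, pot, brush and pad strip, and then I move.

```bash
cat >> h.py <<'E'
def meas(t):
    hsv=cv2.cvtColor(t,cv2.COLOR_RGB2HSV)
    return cv2.inRange(hsv,(0,0,90),(179,75,255)),cv2.inRange(hsv,(60,100,0),(100,255,140))
E
python3 - <<'E'
from h import *
t=np.load('/tmp/top.npy')
_,grn=meas(t); obj=255-grn
# bed edges
lo=[];hi=[]
for u in range(222,350,3):
    col=np.where(obj[120:205,u]>0)[0]+120
    lo.append((u,col.max()+.5)); 
    if u<335: hi.append((u,col.min()-.5))
from numpy import polyfit
pl=polyfit(*zip(*lo),1);ph=polyfit(*zip(*hi),1);print('slopes',pl,ph)
for p,z in((pl,0),(ph,32)):
    a=ray('top',222,np.polyval(p,222),z);b=ray('top',340,np.polyval(p,340),z);d=b-a
    print(z,np.round(a),np.round(b),'yaw',np.arctan2(d[0],-d[1]))
# ends
for v in range(165,180,4):
    c=np.where(obj[v,195:395]>0)[0]+195; print(v,c.min(),c.max())
# profile across core
g=t.mean(2)
for u in (278,290,302):
    print(u,[int(x) for x in g[140:182,u]])
# brush+plate
c=cv2.resize(t[140:245,400:475],None,fx=5,fy=5,interpolation=cv2.INTER_CUBIC)
p=cv2.resize(t[195:240,340:392],None,fx=5,fy=5,interpolation=cv2.INTER_CUBIC)
o=np.zeros((525,375+260,3),np.uint8);o[:,:375]=c;o[:225,375:]=p
cv2.imwrite('pics/br.png',o[:,:,::-1])
E
```

```text
slopes [-9.27715695e-02  2.09125944e+02] [-9.15490389e-02  1.68852227e+02]
0 [563. 213.   0.] [ 586. -127.    0.] yaw 0.06765769861036561
32 [673. 207.  32.] [ 695. -127.   32.] yaw 0.06655996446858084
165 205 363
169 205 361
173 209 362
177 209 346
278 [70, 70, 68, 72, 106, 157, 171, 153, 100, 61, 64, 65, 72, 74, 77, 87, 98, 103, 110, 105, 98, 92, 81, 77, 74, 73, 65, 59, 53, 100, 184, 217, 215, 190, 152, 132, 164, 184, 183, 183, 186, 175]
290 [70, 63, 74, 111, 158, 169, 136, 85, 62, 69, 71, 74, 82, 87, 94, 104, 109, 117, 113, 104, 96, 85, 81, 77, 74, 69, 61, 53, 104, 189, 216, 210, 199, 216, 177, 171, 184, 184, 185, 182, 166, 124]
302 [66, 80, 119, 162, 169, 134, 88, 63, 69, 70, 78, 77, 84, 84, 90, 103, 109, 111, 102, 91, 83, 72, 68, 64, 58, 55, 52, 101, 183, 212, 209, 189, 214, 183, 174, 179, 184, 186, 181, 162, 115, 72]
```

View pics/br.png

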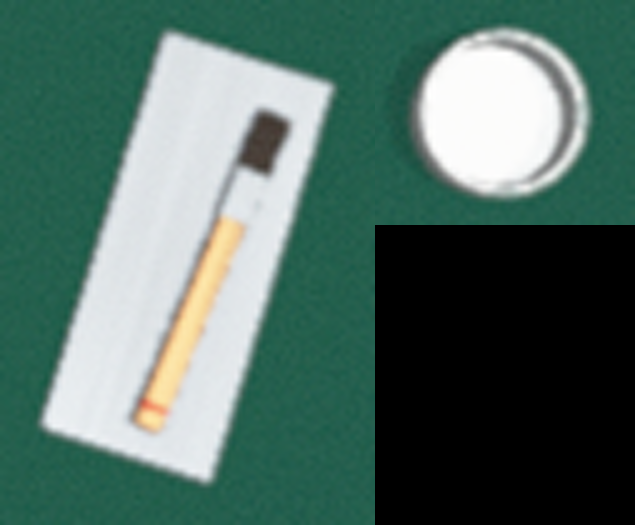

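The brush's bristle tip is at crop (277,114) and its butt at (148,430). The ferrule spans crop (231,220) to (254,170). The pot rim is centred at about top pixel (366,217.6). Now the numbers for the first moves.

Run:
```python
from h import *
print('bedmid',ray('top',285.6,162.9,25).round(),'coremid',ray('top',286.5,158,100).round())
print('pot',ray('top',366,217.6,55).round())
a=ray('top',429.6,226,12);b=ray('top',455.4,162.8,12);print('brush',a.round(),b.round(),np.linalg.norm(a-b),np.arctan2(*(b-a)[1::-1]), 'origin',(a+(b-a)*100/196).round(),'ferrule46',(a+(b-a)*146/196).round())
print('plate',ray('top',437,191,4).round())
# phi
y=20.;x0=632-.067*y
for ph in range(40,111,5):
    p=np.radians(ph);n=np.array([-np.sin(p),np.cos(p)]);tt=np.array([np.cos(p),np.sin(p)])
    f=lambda w:proj('top',(x0+w[0],y,95+w[1]))
    print(ph,f(36*n+20*tt).round(1),f(36*n)[1].round(1),f(36*n-20*tt)[1].round(1))
```

```text
bedmid [629.  29.  25.] coremid [630.  28. 100.]
pot [ 466. -187.   55.]
brush [ 440. -374.   12.] [ 619. -455.   12.] 196.13379894019354 -0.4300165416042925 origin [ 531. -415.   12.] ferrule46 [ 573. -435.   12.]
plate [ 540. -402.    4.]
40 [290.  158.2] 164.7 171.2
45 [290.  159.5] 165.7 171.8
50 [290.  160.9] 166.7 172.3
55 [290.  162.2] 167.5 172.7
60 [290.  163.5] 168.3 173.0
65 [290.1 164.8] 169.0 173.1
70 [290.1 166. ] 169.6 173.2
75 [290.1 167.1] 170.1 173.1
80 [290.  168.1] 170.5 172.9
85 [290.  169.1] 170.9 172.6
90 [290. 170.] 171.1 172.2
95 [290.  170.8] 171.2 171.6
100 [290.  171.4] 171.2 171.0
105 [289.9 172. ] 171.1 170.3
110 [289.9 172.5] 171.0 169.5
```

>>> send_rows:
  moves:
    - {"delta_pos":[115,-204,-23],"twist":0.137,"jaw":1}
    - {"delta_pos":[115,-204,-23],"twist":0.137,"jaw":1}
    - {"delta_pos":[115,-204,-23],"twist":0.137,"jaw":1}
    - {"delta_pos":[115,-204,-23],"twist":0.137,"jaw":1}
    - {"delta_pos":[115,-204,-23],"twist":0.137,"jaw":1}
  grip_force: 30

```text
time: 0.6
tcp_pos: [341.2, 429.2, 207.8]
orientation: [[0.979, -0.203, -0.001], [-0.203, -0.979, -0.001], [-0.0, 0.001, -1.0]]
contact_force: [-1.0, 0.1, 1.2]
gripper_width: 0.145
```

>>> send_rows:
  moves:
    - {"delta_pos":[115,-204,-23],"twist":0.137,"jaw":1}
    - {"delta_pos":[115,-204,-23],"twist":0.137,"jaw":1}
    - {"delta_pos":[115,-204,-23],"twist":0.137,"jaw":1}
    - {"delta_pos":[115,-204,-23],"twist":0.137,"jaw":1}
    - {"delta_pos":[115,-204,-23],"twist":0.137,"jaw":1}

```text
time: 1.1
tcp_pos: [456.1, 225.4, 184.9]
orientation: [[0.998, -0.068, -0.0], [-0.068, -0.998, -0.0], [-0.0, 0.0, -1.0]]
contact_force: [0.9, 0.5, 0.7]
gripper_width: -0.001
```

>>> send_rows:
  moves:
    - {"delta_pos":[115,-204,-23],"twist":0.136,"jaw":1}
    - {"delta_pos":[115,-204,-23],"twist":0.136,"jaw":1}
    - {"delta_pos":[115,-204,-23],"twist":0.136,"jaw":1}
    - {"delta_pos":[115,-204,-23],"twist":0.136,"jaw":1}
    - {"delta_pos":[115,-204,-23],"twist":0.136,"jaw":1}

```text
time: 1.6
tcp_pos: [571.2, 21.6, 161.7]
orientation: [[0.998, 0.068, -0.001], [0.068, -0.998, -0.0], [-0.001, 0.0, -1.0]]
contact_force: [0.3, 0.9, -0.4]
gripper_width: 0.001
```

>>> send_rows:
  moves:
    - {"delta_pos":[0,0,-20],"twist":0,"jaw":1}
    - {"delta_pos":[0,0,-44],"twist":0,"jaw":1}
    - {"delta_pos":[0,0,-44],"twist":0,"jaw":1}
    - {"delta_pos":[0,0,-44],"twist":0,"jaw":1}
    - {"delta_pos":[0,0,-44],"twist":0,"jaw":1}

```text
time: 2.1
tcp_pos: [571.3, 24.6, 119.5]
orientation: [[0.998, 0.07, 0.001], [0.07, -0.998, 0.0], [0.001, -0.0, -1.0]]
contact_force: [0.1, -1.0, -0.1]
gripper_width: 0.0
```

>>> send_rows:
  moves:
    - {"delta_pos":[8,0.5,-3],"twist":0,"jaw":1}
    - {"delta_pos":[15,1,-3],"twist":0,"jaw":1}
    - {"delta_pos":[19,1.3,0],"twist":0,"jaw":1}
    - {"delta_pos":[23,1.5,5],"twist":0,"jaw":1}
    - {"delta_pos":[27,1.8,8],"twist":0,"jaw":1}

```text
time: 2.6
tcp_pos: [598.3, 26.1, 127.1]
orientation: [[0.998, 0.069, 0.001], [0.069, -0.998, 0.0], [0.001, -0.0, -1.0]]
contact_force: [0.4, 0.3, -0.3]
gripper_width: 0.002
```

```bash
cat >> h.py <<'E'
def pair(fn,tb,sb,f=4):
    t=snap('top');s=snap('scene')
    a=cv2.resize(t[tb[1]:tb[3],tb[0]:tb[2]],None,fx=f,fy=f,interpolation=cv2.INTER_CUBIC)
    b=cv2.resize(s[sb[1]:sb[3],sb[0]:sb[2]],None,fx=f,fy=f,interpolation=cv2.INTER_CUBIC)
    o=np.zeros((a.shape[0]+b.shape[0],max(a.shape[1],b.shape[1]),3),np.uint8)
    o[:a.shape[0],:a.shape[1]]=a;o[a.shape[0]:,:b.shape[1]]=b
    print(o.shape);cv2.imwrite('pics/'+fn,o[:,:,::-1])
E
python3 -c "
from h import *
pair('p6.png',(225,130,355,190),(165,160,295,250))"
```

```text
(600, 520, 3)
```

View pics/p6.png

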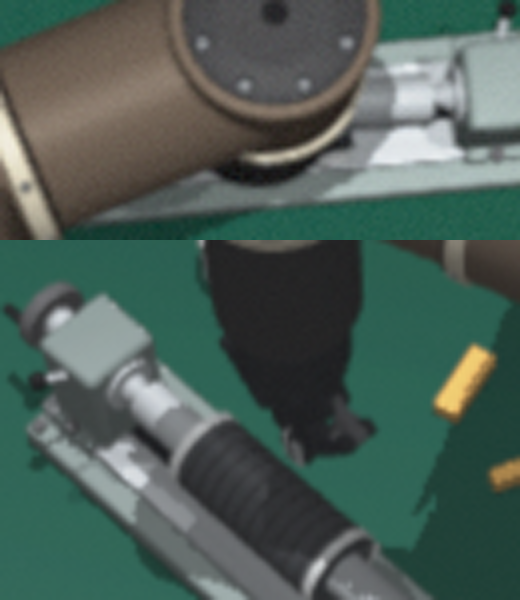

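The crop shows the rotor unmoved, with the fingers just above and in front of the pad's upper edge: I rose too early. I'll back off, go lower and push in further.

>>> send_rows:
  moves:
    - {"delta_pos":[-16,-1,0],"twist":0,"jaw":1}
    - {"delta_pos":[-16,-1,-14],"twist":0,"jaw":1}
    - {"delta_pos":[-13,-1,-14],"twist":0,"jaw":1}
    - {"delta_pos":[-10,-0.7,-14],"twist":0,"jaw":1}
    - {"delta_pos":[-8,-0.5,-14],"twist":0,"jaw":1}

```text
time: 3.2
tcp_pos: [590.5, 25.6, 112.8]
orientation: [[0.998, 0.069, 0.001], [0.069, -0.998, 0.0], [0.001, 0.0, -1.0]]
contact_force: [1.2, 0.0, 0.7]
gripper_width: -0.0
```

>>> send_rows:
  moves:
    - {"delta_pos":[1,0,0],"twist":0,"jaw":1}
    - {"delta_pos":[2,0,1],"twist":0,"jaw":1}
    - {"delta_pos":[3,0.2,2],"twist":0,"jaw":1}
    - {"delta_pos":[4,0.3,3],"twist":0,"jaw":1}
    - {"delta_pos":[5,0.3,4],"twist":0,"jaw":1}

```text
time: 3.7
tcp_pos: [594.8, 25.8, 116.5]
orientation: [[0.998, 0.069, 0.0], [0.069, -0.998, 0.0], [0.0, -0.0, -1.0]]
contact_force: [-0.7, 0.1, 0.3]
gripper_width: 0.0
```

>>> send_rows:
  moves:
    - {"delta_pos":[1,0,-1],"twist":0,"jaw":1}
    - {"delta_pos":[2,0,-2],"twist":0,"jaw":1}
    - {"delta_pos":[3,0.2,-2],"twist":0,"jaw":1}
    - {"delta_pos":[4,0.3,-2],"twist":0,"jaw":1}
    - {"delta_pos":[5,0.3,-2],"twist":0,"jaw":1}

```text
time: 4.2
tcp_pos: [599.7, 26.1, 114.3]
orientation: [[0.998, 0.069, -0.0], [0.069, -0.998, -0.0], [-0.0, 0.0, -1.0]]
contact_force: [0.4, -0.3, 1.0]
gripper_width: 0.001
```

```bash
python3 -c "
from h import *
print(proj('scene',ctrl.read_state()['tcp_pos']),proj('scene',(630,28,95)),proj('scene',(630,28,131)),proj('scene',(594,28,95)))
s=snap('scene')
o=cv2.resize(s[180:270,190:300],None,fx=6,fy=6,interpolation=cv2.INTER_CUBIC)
o=cv2.convertScaleAbs(o,alpha=1.7,beta=20)
cv2.imwrite('pics/p7.png',o[:,:,::-1])"
```

```text
[240.63370263 216.17041909] [233.047999   226.50559864] [232.19631378 220.0596128 ] [243.01052478 218.89103714]
```

View pics/p7.png

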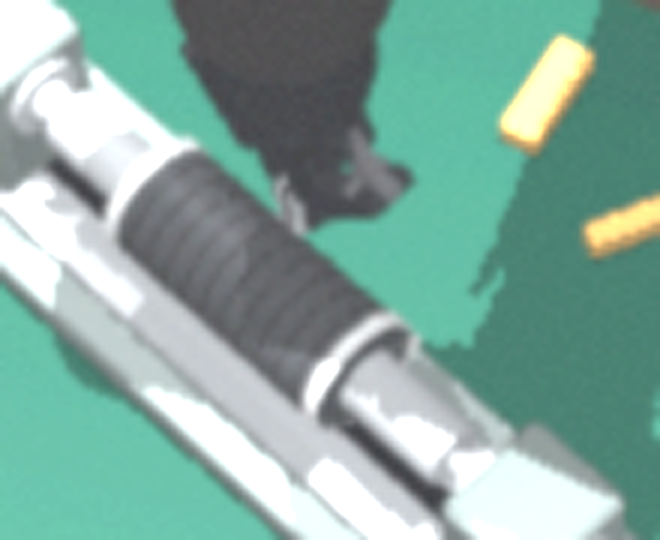

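Run:
```python
from h import *
y=20.;x0=632-.067*y
print('core',[proj('top',(x0-30*np.cos(a),y,95+30*np.sin(a)))[1].round(1) for a in (0,.2,.4)])
for ph in range(75,181,8):
    p=np.radians(ph);n=np.array([-np.sin(p),np.cos(p)]);tt=np.array([np.cos(p),np.sin(p)])
    f=lambda w:proj('top',(x0+w[0],y,95+w[1]))[1].round(1)
    g=lambda w:proj('scene',(630-4.7+w[0],98,95+w[1])).round(1)
    print(ph,'wallbase',f(22.4*n+20*tt),'corner',f(36*n+20*tt),'far',f(36*n-20*tt),'| scene corners',g(36*n+20*tt),g(36*n-20*tt),g(22.4*n+20*tt))
```

```text
core [np.float64(168.9), np.float64(168.3), np.float64(167.3)]
75 wallbase 162.4 corner 167.1 far 173.1 | scene corners [258.9 230.8] [262.1 235.3] [255.3 234.3]
83 wallbase 163.8 corner 168.7 far 172.7 | scene corners [260.  230.8] [261.6 236.6] [256.3 234. ]
91 wallbase 165.1 corner 170.2 far 172.1 | scene corners [260.9 231. ] [261. 238.] [257.1 233.9]
99 wallbase 166.2 corner 171.3 far 171.2 | scene corners [261.6 231.4] [260.2 239.5] [257.8 233.9]
107 wallbase 167.2 corner 172.2 far 170.0 | scene corners [262.1 232. ] [259.2 241. ] [258.4 234.1]
115 wallbase 167.9 corner 172.8 far 168.6 | scene corners [262.3 232.8] [258.  242.6] [258.9 234.5]
123 wallbase 168.5 corner 173.1 far 167.0 | scene corners [262.4 233.8] [256.7 244.1] [259.2 235. ]
131 wallbase 168.9 corner 173.1 far 165.3 | scene corners [262.2 234.9] [255.3 245.6] [259.3 235.6]
139 wallbase 169.0 corner 172.8 far 163.4 | scene corners [261.8 236.2] [253.8 247.1] [259.3 236.4]
147 wallbase 168.9 corner 172.3 far 161.4 | scene corners [261.2 237.6] [252.3 248.5] [259.1 237.3]
155 wallbase 168.7 corner 171.4 far 159.4 | scene corners [260.4 239.1] [250.7 249.7] [258.7 238.3]
163 wallbase 168.2 corner 170.3 far 157.3 | scene corners [259.4 240.6] [249.1 250.8] [258.2 239.3]
171 wallbase 167.5 corner 169.0 far 155.2 | scene corners [258.3 242.2] [247.6 251.8] [257.6 240.4]
179 wallbase 166.6 corner 167.5 far 153.2 | scene corners [257.  243.7] [246.1 252.5] [256.9 241.5]
```

Correction: the bright strip matches the land's side wall. The pad is facing mostly down and slightly towards the robot, about 150° from up, so there was nothing to push at that height. I'll roll the rotor by friction first, pressing the closed fingertips on top of the core and dragging them to +x.

>>> send_rows:
  moves:
    - {"delta_pos":[0,0,26],"twist":0,"jaw":1}
    - {"delta_pos":[23,1.5,26],"twist":0,"jaw":1}
    - {"delta_pos":[23,1.5,18],"twist":0,"jaw":1}
    - {"delta_pos":[23,1.5,13],"twist":0,"jaw":1}
    - {"delta_pos":[23,1.5,11],"twist":0,"jaw":1}

```text
time: 4.75
tcp_pos: [621.8, 27.3, 124.5]
orientation: [[0.998, 0.069, -0.001], [0.069, -0.998, -0.001], [-0.001, 0.0, -1.0]]
contact_force: [-5.5, 1.0, 10.1]
gripper_width: 0.002
```

>>> send_rows:
  moves:
    - {"delta_pos":[0,0,-1],"twist":0,"jaw":1}
    - {"delta_pos":[0,0,-2],"twist":0,"jaw":1}
    - {"delta_pos":[0,0,-2],"twist":0,"jaw":1}
    - {"delta_pos":[0,0,-2],"twist":0,"jaw":1}
    - {"delta_pos":[0,0,-2],"twist":0,"jaw":1}

```text
time: 5.25
tcp_pos: [621.8, 27.3, 124.5]
orientation: [[0.998, 0.07, -0.0], [0.07, -0.998, -0.0], [-0.0, 0.0, -1.0]]
contact_force: [-4.0, 1.1, 10.2]
gripper_width: 0.005
```

>>> send_rows:
  moves:
    - {"delta_pos":[0,0,-3],"twist":0,"jaw":1}
    - {"delta_pos":[4,0.3,-3],"twist":0,"jaw":1}
    - {"delta_pos":[8,0.5,-3],"twist":0,"jaw":1}
    - {"delta_pos":[12,0.8,-3],"twist":0,"jaw":1}
    - {"delta_pos":[16,1,-3],"twist":0,"jaw":1}

```text
time: 5.75
tcp_pos: [639.2, 28.5, 124.8]
orientation: [[0.997, 0.071, 0.004], [0.071, -0.997, -0.0], [0.004, 0.001, -1.0]]
contact_force: [-9.3, 2.0, 27.8]
gripper_width: -0.003
```

>>> send_rows:
  moves:
    - {"delta_pos":[0,0,14],"twist":0,"jaw":1}
    - {"delta_pos":[-20,-1.3,14],"twist":0,"jaw":1}
    - {"delta_pos":[-20,-1.3,4],"twist":0,"jaw":1}
    - {"delta_pos":[-20,-1.3,0],"twist":0,"jaw":1}
    - {"delta_pos":[-20,-1.3,0],"twist":0,"jaw":1}

```text
time: 6.25
tcp_pos: [617.8, 27.1, 123.1]
orientation: [[0.998, 0.07, -0.0], [0.07, -0.998, -0.001], [-0.0, 0.001, -1.0]]
contact_force: [-15.2, 3.0, 27.1]
gripper_width: 0.0
```

>>> send_rows:
  moves:
    - {"delta_pos":[4,0.3,0],"twist":0,"jaw":1}
    - {"delta_pos":[8,0.6,0],"twist":0,"jaw":1}
    - {"delta_pos":[12,0.8,0],"twist":0,"jaw":1}
    - {"delta_pos":[16,1,0],"twist":0,"jaw":1}
    - {"delta_pos":[20,1.3,0],"twist":0,"jaw":1}

```text
time: 6.75
tcp_pos: [640.1, 28.7, 124.7]
orientation: [[0.997, 0.071, 0.004], [0.071, -0.997, -0.0], [0.004, 0.001, -1.0]]
contact_force: [-9.2, 1.7, 28.5]
gripper_width: 0.001
```

```bash
python3 -c "
from h import *
s=snap('scene')
o=cv2.resize(s[180:270,190:300],None,fx=6,fy=6,interpolation=cv2.INTER_CUBIC)
o=cv2.convertScaleAbs(o,alpha=1.7,beta=20)
cv2.imwrite('pics/p8.png',o[:,:,::-1])"
```

```text
(no output)
```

View pics/p8.png

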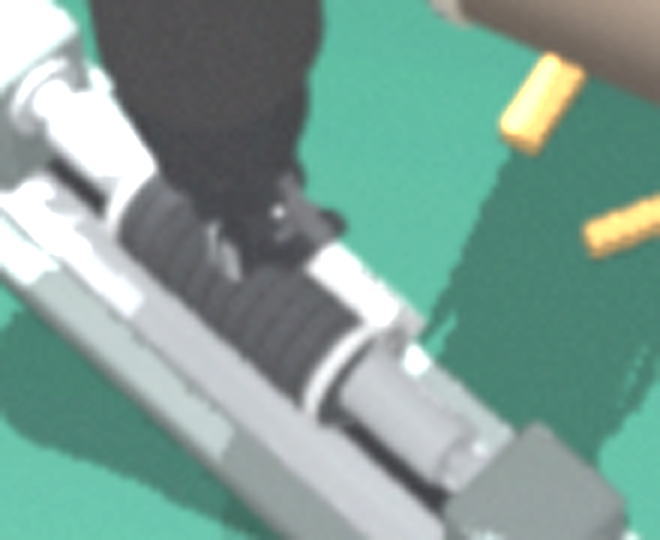

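The pad's bright side wall now shows over the core's robot side, at crop (320,250)–(420,325), so the strokes work: about 30° each, roughly 90° still to go. One more stroke, then I'll push on the pad edge.

>>> send_rows:
  moves:
    - {"delta_pos":[0,0,14],"twist":0,"jaw":1}
    - {"delta_pos":[-18,-1.2,14],"twist":0,"jaw":1}
    - {"delta_pos":[-18,-1.2,4],"twist":0,"jaw":1}
    - {"delta_pos":[-18,-1.2,0],"twist":0,"jaw":1}
    - {"delta_pos":[-18,-1.2,0],"twist":0,"jaw":1}

```text
time: 7.3
tcp_pos: [619.9, 27.1, 123.8]
orientation: [[0.997, 0.071, -0.0], [0.071, -0.997, -0.001], [-0.0, 0.001, -1.0]]
contact_force: [-16.7, 1.9, 33.7]
gripper_width: 0.002
```

>>> send_rows:
  moves:
    - {"delta_pos":[4,0.3,0],"twist":0,"jaw":1}
    - {"delta_pos":[8,0.6,0],"twist":0,"jaw":1}
    - {"delta_pos":[12,0.8,0],"twist":0,"jaw":1}
    - {"delta_pos":[16,1,0],"twist":0,"jaw":1}
    - {"delta_pos":[20,1.3,0],"twist":0,"jaw":1}

```text
time: 7.8
tcp_pos: [641.7, 28.1, 124.7]
orientation: [[0.997, 0.071, 0.003], [0.071, -0.997, -0.001], [0.003, 0.001, -1.0]]
contact_force: [-9.0, -1.7, 28.8]
gripper_width: -0.001
```

>>> send_rows:
  moves:
    - {"delta_pos":[0,0,25],"twist":0,"jaw":1}
    - {"delta_pos":[-20,-1.3,25],"twist":0,"jaw":1}
    - {"delta_pos":[-60,-4,25],"twist":0,"jaw":1}
    - {"delta_pos":[-75,-5,25],"twist":0,"jaw":1}
    - {"delta_pos":[-75,-5,25],"twist":0,"jaw":1}

```text
time: 8.3
tcp_pos: [563.4, 23.3, 144.9]
orientation: [[0.998, 0.069, -0.002], [0.069, -0.998, -0.0], [-0.002, 0.0, -1.0]]
contact_force: [0.6, -0.1, 0.2]
gripper_width: 0.004
```

```bash
python3 -c "
from h import *
s=snap('scene')
o=cv2.resize(s[180:270,190:300],None,fx=6,fy=6,interpolation=cv2.INTER_CUBIC)
o=cv2.convertScaleAbs(o,alpha=1.2,beta=20)
cv2.imwrite('pics/p9.png',o[:,:,::-1])"
```

```text
(no output)
```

View pics/p9.png

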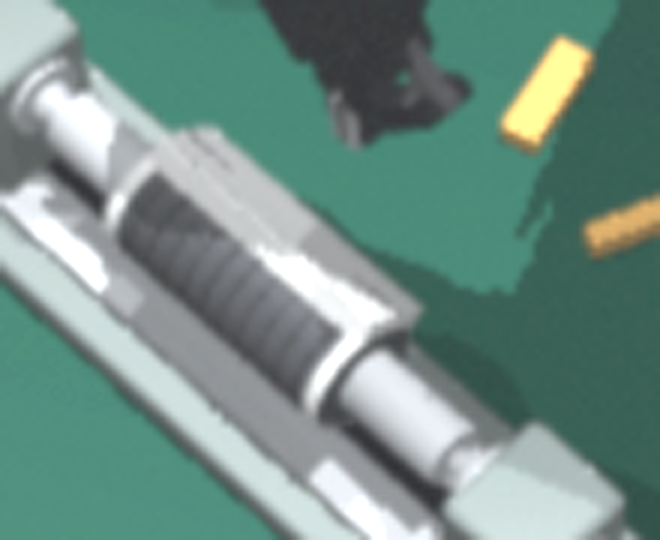

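>>> send_rows:
  moves:
    - {"delta_pos":[12,0.8,-21],"twist":0,"jaw":1}
    - {"delta_pos":[18,1.2,-21],"twist":0,"jaw":1}
    - {"delta_pos":[24,1.6,-21],"twist":0,"jaw":1}
    - {"delta_pos":[28,1.9,-21],"twist":0,"jaw":1}
    - {"delta_pos":[32,2.1,-21],"twist":0,"jaw":1}

```text
time: 8.85
tcp_pos: [598.4, 25.8, 124.7]
orientation: [[0.998, 0.069, 0.0], [0.069, -0.998, 0.0], [0.0, 0.0, -1.0]]
contact_force: [-0.1, -0.5, -0.0]
gripper_width: -0.003
```

>>> send_rows:
  moves:
    - {"delta_pos":[2,0.1,1],"twist":0,"jaw":1}
    - {"delta_pos":[4,0.3,2],"twist":0,"jaw":1}
    - {"delta_pos":[5,0.3,2.5],"twist":0,"jaw":1}
    - {"delta_pos":[6,0.4,3],"twist":0,"jaw":1}
    - {"delta_pos":[7,0.5,3],"twist":0,"jaw":1}

```text
time: 9.35
tcp_pos: [604.7, 26.3, 127.5]
orientation: [[0.998, 0.069, 0.0], [0.069, -0.998, 0.0], [0.0, -0.0, -1.0]]
contact_force: [-0.5, -0.7, -1.1]
gripper_width: 0.001
```

>>> send_rows:
  moves:
    - {"delta_pos":[2,0.1,0],"twist":0,"jaw":1}
    - {"delta_pos":[4,0.3,0],"twist":0,"jaw":1}
    - {"delta_pos":[6,0.4,0.5],"twist":0,"jaw":1}
    - {"delta_pos":[8,0.5,1],"twist":0,"jaw":1}
    - {"delta_pos":[9,0.6,1],"twist":0,"jaw":1}

```text
time: 9.85
tcp_pos: [611.1, 26.6, 128.7]
orientation: [[0.998, 0.069, -0.005], [0.069, -0.998, -0.001], [-0.005, 0.0, -1.0]]
contact_force: [-12.5, 2.7, 13.8]
gripper_width: 0.003
```

>>> send_rows:
  moves:
    - {"delta_pos":[4,0.3,1],"twist":0,"jaw":1}
    - {"delta_pos":[8,0.5,1.5],"twist":0,"jaw":1}
    - {"delta_pos":[12,0.8,2],"twist":0,"jaw":1}
    - {"delta_pos":[16,1,1.5],"twist":0,"jaw":1}
    - {"delta_pos":[20,1.3,1],"twist":0,"jaw":1}

```text
time: 10.35
tcp_pos: [633.9, 28.2, 131.1]
orientation: [[0.998, 0.07, 0.001], [0.07, -0.998, -0.0], [0.001, 0.0, -1.0]]
contact_force: [-7.4, 2.1, 16.6]
gripper_width: -0.002
```

>>> send_rows:
  moves:
    - {"delta_pos":[0,0,6],"twist":0,"jaw":1}
    - {"delta_pos":[8,0.5,6],"twist":0,"jaw":1}
    - {"delta_pos":[8,0.5,3],"twist":0,"jaw":1}
    - {"delta_pos":[8,0.5,2],"twist":0,"jaw":1}
    - {"delta_pos":[8,0.5,2],"twist":0,"jaw":1}

```text
time: 10.85
tcp_pos: [642.0, 28.7, 131.1]
orientation: [[0.998, 0.069, 0.0], [0.069, -0.998, -0.0], [0.0, 0.0, -1.0]]
contact_force: [1.6, 0.4, 2.0]
gripper_width: -0.0
```

>>> send_rows:
  moves:
    - {"delta_pos":[0,0,-0.5],"twist":0,"jaw":1}
    - {"delta_pos":[0,0,-0.5],"twist":0,"jaw":1}
    - {"delta_pos":[0,0,-1],"twist":0,"jaw":1}
    - {"delta_pos":[0,0,-1],"twist":0,"jaw":1}
    - {"delta_pos":[0,0,-1],"twist":0,"jaw":1}

```text
time: 11.35
tcp_pos: [642.0, 28.7, 131.0]
orientation: [[0.998, 0.069, 0.001], [0.069, -0.998, 0.0], [0.001, -0.0, -1.0]]
contact_force: [0.2, 0.9, 7.0]
gripper_width: 0.001
```

>>> send_rows:
  moves:
    - {"delta_pos":[0,0,6],"twist":0,"jaw":1}
    - {"delta_pos":[-24,-1.6,6],"twist":0,"jaw":1}
    - {"delta_pos":[-24,-1.6,2],"twist":0,"jaw":1}
    - {"delta_pos":[-24,-1.6,0.5],"twist":0,"jaw":1}
    - {"delta_pos":[-24,-1.6,0.5],"twist":0,"jaw":1}

```text
time: 11.85
tcp_pos: [615.8, 26.8, 131.5]
orientation: [[0.998, 0.069, -0.003], [0.069, -0.998, -0.001], [-0.003, 0.001, -1.0]]
contact_force: [-9.4, 2.2, 14.1]
gripper_width: -0.003
```

>>> send_rows:
  moves:
    - {"delta_pos":[0,0,-0.5],"twist":0,"jaw":1}
    - {"delta_pos":[0,0,-0.5],"twist":0,"jaw":1}
    - {"delta_pos":[0,0,-0.5],"twist":0,"jaw":1}
    - {"delta_pos":[0,0,-0.5],"twist":0,"jaw":1}
    - {"delta_pos":[0,0,-0.5],"twist":0,"jaw":1}

```text
time: 12.35
tcp_pos: [615.8, 26.7, 131.5]
orientation: [[0.998, 0.069, -0.003], [0.069, -0.998, -0.001], [-0.003, 0.001, -1.0]]
contact_force: [-12.0, 2.4, 16.2]
gripper_width: -0.001
```

>>> send_rows:
  moves:
    - {"delta_pos":[0,0,40],"twist":0,"jaw":1}
    - {"delta_pos":[-4,-40,60],"twist":-0.1,"jaw":1}
    - {"delta_pos":[-8,-85,70],"twist":-0.2,"jaw":0.5}
    - {"delta_pos":[-12,-130,70],"twist":-0.25,"jaw":0}
    - {"delta_pos":[-16,-175,70],"twist":-0.25,"jaw":0}

```text
time: 12.85
tcp_pos: [601.6, -149.3, 200.6]
orientation: [[0.983, -0.181, 0.0], [-0.181, -0.983, 0.0], [0.0, -0.0, -1.0]]
contact_force: [2.2, 0.4, -0.2]
gripper_width: 0.493
```

>>> send_rows:
  moves:
    - {"delta_pos":[-5,-48,0],"twist":-0.1,"jaw":0}
    - {"delta_pos":[-10,-95,0],"twist":-0.2,"jaw":0}
    - {"delta_pos":[-15,-142,0],"twist":-0.25,"jaw":0}
    - {"delta_pos":[-20,-189,0],"twist":-0.25,"jaw":0}
    - {"delta_pos":[-22,-200,0],"twist":-0.25,"jaw":0}

```text
time: 13.35
tcp_pos: [578.4, -352.2, 199.1]
orientation: [[0.907, -0.421, -0.002], [-0.421, -0.907, 0.0], [-0.002, 0.001, -1.0]]
contact_force: [-0.0, 0.2, -0.4]
gripper_width: 0.5
```

```bash
python3 -c "
from h import *
pair('p10.png',(225,120,355,190),(180,175,310,270))
print(ctrl.read_state()['tcp_pos'])
g=np.load('/tmp/top.npy').mean(2)
for u in (278,290,302): print(u,[int(x) for x in g[135:182,u]])
y=20.;x0=632-.067*y
for d in (-10,0,10):
    p=np.radians(d);n=np.array([-np.sin(p),np.cos(p)]);tt=np.array([np.cos(p),np.sin(p)])
    f=lambda w:proj('top',(x0+w[0],y,95+w[1]))[1].round(1)
    print(d,f(36*n+20*tt),f(36*n),f(36*n-20*tt))
"
```

```text
(660, 520, 3)
[ 578.72126377 -350.00251163  199.14121536]
278 [69, 65, 67, 68, 68, 68, 66, 71, 66, 101, 150, 166, 142, 152, 242, 251, 251, 251, 251, 250, 250, 250, 251, 250, 250, 250, 250, 252, 244, 176, 90, 67, 61, 50, 58, 120, 197, 230, 233, 228, 174, 162, 172, 170, 162, 154, 144]
290 [58, 58, 60, 57, 57, 57, 57, 65, 96, 133, 137, 112, 133, 227, 243, 243, 244, 246, 247, 249, 250, 250, 250, 251, 251, 251, 252, 237, 161, 88, 63, 57, 50, 57, 98, 140, 185, 203, 197, 154, 142, 152, 153, 149, 150, 142, 101]
302 [60, 55, 54, 58, 57, 58, 65, 99, 139, 138, 115, 142, 224, 239, 239, 242, 243, 238, 219, 209, 235, 242, 241, 242, 240, 239, 207, 131, 73, 50, 48, 45, 58, 95, 137, 183, 202, 201, 159, 143, 151, 152, 151, 151, 135, 96, 63]
-10 146.1 153.2 160.4
0 148.0 155.5 163.1
10 150.3 157.9 165.5
```

View pics/p10.png

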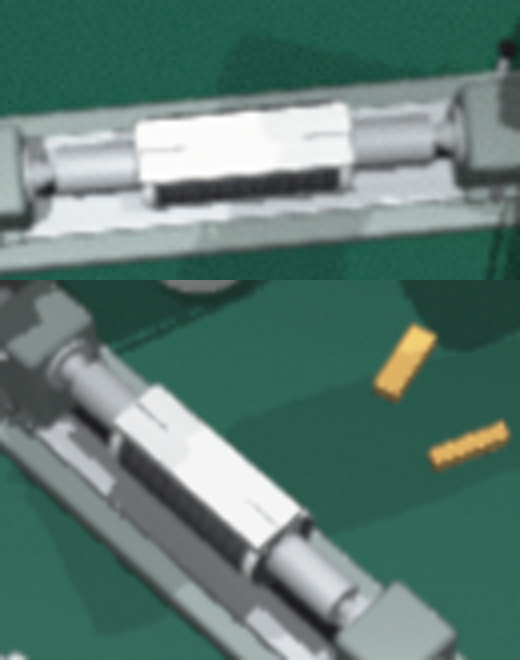

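The pad now faces up: its face in the top view spans rows 147.4–162.8, where level would be 148.0–163.1, so the tilt is about -1 to -2°. Next I check that the brush and pot haven't been knocked.

```bash
cat >> h.py <<'E'
def wood(im,box,cam,z):
    x0,y0,x1,y1=box;hsv=cv2.cvtColor(im,cv2.COLOR_RGB2HSV)
    m=cv2.inRange(hsv,(8,70,80),(34,255,255))[y0:y1,x0:x1]
    cs,_=cv2.findContours(m,cv2.RETR_EXTERNAL,cv2.CHAIN_APPROX_NONE)
    for c in cs:
        if cv2.contourArea(c)<15: continue
        (cx,cy),wh,_=cv2.minAreaRect(c)
        vx,vy,_,_=cv2.fitLine(c,cv2.DIST_L2,0,.01,.01).ravel()
        P=ray(cam,cx+x0,cy+y0,z);Q=ray(cam,cx+x0+vx*5,cy+y0+vy*5,z)-P
        print(cam,'px',round(cx+x0,1),round(cy+y0,1),np.round(wh,1),'xy',P[:2].round(1),'ang',round(float(np.arctan2(Q[1],Q[0])),3))
E
python3 - <<'E'
from h import *
s0=cv2.imread('pics/scene0.png')[:,:,::-1].copy();s=np.load('/tmp/scene.npy')
for im in(s0,s): wood(im,(125,110,215,160),'scene',18); wood(im,(265,180,370,285),'scene',14)
t0=cv2.imread('pics/top0.png')[:,:,::-1].copy()
wood(t0,(405,140,470,240),'top',18)
d=np.abs(s.astype(int)-s0).sum(2)[145:180,212:246]; print('potdiff',d.mean())
E
```

```text
scene px 179.5 130.1 [ 4.6 38.3] xy [ 506. -399.] ang 2.703
scene px 355.2 269.6 [ 5.4 21.5] xy [439.9 325.3] ang -2.791
scene px 333.9 252.8 [ 8.4 21.3] xy [447.  248.4] ang -3.024
scene px 296.9 216.0 [ 6.2 20.6] xy [442.2  89.6] ang 2.845
scene px 280.6 195.1 [ 7.8 19.4] xy [428.6   3.3] ang -2.832
scene px 179.5 130.1 [ 4.6 38.3] xy [ 506.  -399.1] ang 2.706
scene px 355.2 269.6 [ 5.4 21.5] xy [439.9 325.3] ang -2.79
scene px 333.9 252.8 [ 8.4 21.3] xy [447.  248.4] ang -3.024
scene px 297.0 215.9 [ 6.2 20.8] xy [441.9  89.7] ang 2.848
scene px 280.6 195.1 [ 7.8 20. ] xy [428.6   3.3] ang -2.838
top px 437.3 204.4 [ 5.5 44.4] xy [ 500.5 -396.3] ang -0.439
potdiff 82.90756302521008
```

>>> send_rows:
  moves:
    - {"delta_pos":[-4,-45,0],"twist":0,"jaw":0}
    - {"delta_pos":[-4,-83,-40],"twist":0,"jaw":0}
    - {"delta_pos":[-4,-83,-85],"twist":0,"jaw":0}
    - {"delta_pos":[-4,-83,-130],"twist":0,"jaw":0}
    - {"delta_pos":[-4,-83,-160],"twist":0,"jaw":0}
  grip_force: 30

```text
time: 13.95
tcp_pos: [574.3, -429.1, 36.3]
orientation: [[0.909, -0.418, -0.004], [-0.418, -0.909, 0.002], [-0.004, -0.001, -1.0]]
contact_force: [0.3, -0.4, 0.9]
gripper_width: 0.501
```

>>> send_rows:
  moves:
    - {"delta_pos":[0,0,-20],"twist":0,"jaw":0.1}
    - {"delta_pos":[0,0,-32],"twist":0,"jaw":0.3}
    - {"delta_pos":[0,0,-32.5],"twist":0,"jaw":0.4}
    - {"delta_pos":[0,0,-32.5],"twist":0,"jaw":0.6}
    - {"delta_pos":[0,0,-32.5],"twist":0,"jaw":1}

```text
time: 14.45
tcp_pos: [576.7, -431.1, 9.5]
orientation: [[0.909, -0.417, 0.002], [-0.417, -0.909, -0.001], [0.002, 0.0, -1.0]]
contact_force: [-0.6, -0.1, -0.6]
gripper_width: 0.214
```

>>> send_rows:
  moves:
    - {"delta_pos":[0,0,0],"twist":0,"jaw":1}
    - {"delta_pos":[0,0,0],"twist":0,"jaw":1}
    - {"delta_pos":[0,0,0],"twist":0,"jaw":1}
    - {"delta_pos":[0,0,0],"twist":0,"jaw":1}
    - {"delta_pos":[0,0,0],"twist":0,"jaw":1}

```text
time: 14.95
tcp_pos: [575.6, -431.0, 7.9]
orientation: [[0.909, -0.418, 0.0], [-0.418, -0.909, -0.0], [0.0, -0.0, -1.0]]
contact_force: [0.9, -0.4, 0.5]
gripper_width: 0.207
```

>>> send_rows:
  moves:
    - {"delta_pos":[0,0,40],"twist":0,"jaw":1}
    - {"delta_pos":[0,0,80],"twist":0,"jaw":1}
    - {"delta_pos":[0,0,105],"twist":0,"jaw":1}
    - {"delta_pos":[0,0,105],"twist":0,"jaw":1}
    - {"delta_pos":[0,0,105],"twist":0,"jaw":1}

```text
time: 15.45
tcp_pos: [575.8, -430.9, 113.4]
orientation: [[0.909, -0.418, 0.001], [-0.418, -0.909, -0.0], [0.001, -0.0, -1.0]]
contact_force: [0.0, -0.5, -2.7]
gripper_width: 0.211
```

Run:
```python
from h import *
t=snap('top');s=snap('scene')
t0=cv2.imread('pics/top0.png')[:,:,::-1].copy()
for im in(t0,t):
    hsv=cv2.cvtColor(im,cv2.COLOR_RGB2HSV)
    m=cv2.inRange(hsv,(0,0,150),(179,60,255));sub=m[190:245,335:398]
    cs,_=cv2.findContours(sub,cv2.RETR_EXTERNAL,cv2.CHAIN_APPROX_NONE);c=max(cs,key=cv2.contourArea)
    (x,y),r=cv2.minEnclosingCircle(c);print(x+335,y+190,r,ray('top',x+335,y+190,55).round(1))
a=cv2.resize(t[150:245,340:475],None,fx=4,fy=4);b=cv2.resize(s[100:185,100:250],None,fx=4,fy=4)
o=np.zeros((380+340,600,3),np.uint8);o[:380,:540]=a;o[380:]=b
cv2.imwrite('pics/p11.png',cv2.resize(o,None,fx=.83,fy=.83)[:,:,::-1])
```

```text
365.20212745666504 217.20212745666504 16.9228515625 [ 467.4 -185.3   55. ]
361.0 217.0 15.132845878601074 [ 468.2 -173.7   55. ]
```

View pics/p11.png

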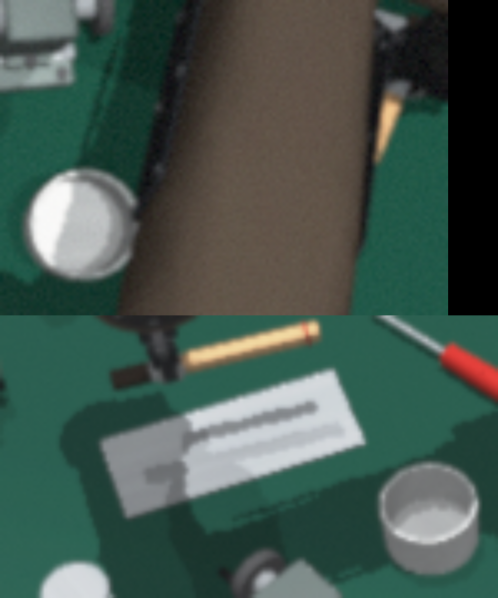

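The brush is held level and straight in the crop, and the pot is where it was, at about (467,-186). I'll carry the brush over the pot and press down, so the rim tilts the tip in.

>>> send_rows:
  moves:
    - {"delta_pos":[-20,42,5],"twist":0,"jaw":1}
    - {"delta_pos":[-40,84,5],"twist":0,"jaw":1}
    - {"delta_pos":[-60,126,5],"twist":0,"jaw":1}
    - {"delta_pos":[-80,168,5],"twist":0,"jaw":1}
    - {"delta_pos":[-100,208,5],"twist":0,"jaw":1}

```text
time: 16.05
tcp_pos: [473.8, -221.4, 116.4]
orientation: [[0.909, -0.418, -0.002], [-0.418, -0.909, 0.0], [-0.002, 0.001, -1.0]]
contact_force: [1.9, 0.4, -0.8]
gripper_width: 0.212
```

>>> send_rows:
  moves:
    - {"delta_pos":[-15,30,-10],"twist":0,"jaw":1}
    - {"delta_pos":[-21,43,-20],"twist":0,"jaw":1}
    - {"delta_pos":[-21,43,-40],"twist":0,"jaw":1}
    - {"delta_pos":[-21,43,-50],"twist":0,"jaw":1}
    - {"delta_pos":[-21,43,-53],"twist":0,"jaw":1}

```text
time: 16.55
tcp_pos: [453.5, -180.0, 63.1]
orientation: [[0.909, -0.418, -0.004], [-0.418, -0.909, -0.0], [-0.003, 0.001, -1.0]]
contact_force: [-0.1, -0.1, -0.7]
gripper_width: 0.209
```

>>> send_rows:
  moves:
    - {"delta_pos":[0,0,-3],"twist":0,"jaw":1}
    - {"delta_pos":[0,0,-5],"twist":0,"jaw":1}
    - {"delta_pos":[0,0,-7],"twist":0,"jaw":1}
    - {"delta_pos":[0,0,-9],"twist":0,"jaw":1}
    - {"delta_pos":[0,0,-10],"twist":0,"jaw":1}

```text
time: 17.05
tcp_pos: [455.6, -180.7, 56.1]
orientation: [[0.909, -0.417, 0.002], [-0.417, -0.909, -0.001], [0.002, 0.0, -1.0]]
contact_force: [-1.1, -3.1, 12.2]
gripper_width: 0.21
```

>>> send_rows:
  moves:
    - {"delta_pos":[0,0,-2],"twist":0,"jaw":1}
    - {"delta_pos":[0,0,-4],"twist":0,"jaw":1}
    - {"delta_pos":[0,0,-6],"twist":0,"jaw":1}
    - {"delta_pos":[0,0,-8],"twist":0,"jaw":1}
    - {"delta_pos":[0,0,-9],"twist":0,"jaw":1}

```text
time: 17.55
tcp_pos: [457.3, -181.0, 47.9]
orientation: [[0.909, -0.416, 0.005], [-0.416, -0.909, -0.002], [0.005, -0.0, -1.0]]
contact_force: [0.5, -5.1, 12.2]
gripper_width: 0.209
```

>>> send_rows:
  moves:
    - {"delta_pos":[0,0,-2],"twist":0,"jaw":1}
    - {"delta_pos":[0,0,-4],"twist":0,"jaw":1}
    - {"delta_pos":[0,0,-5],"twist":0,"jaw":1}
    - {"delta_pos":[0,0,-5],"twist":0,"jaw":1}
    - {"delta_pos":[0,0,-5],"twist":0,"jaw":1}

```text
time: 18.05
tcp_pos: [457.4, -180.9, 43.0]
orientation: [[0.909, -0.416, 0.005], [-0.416, -0.909, -0.002], [0.005, -0.001, -1.0]]
contact_force: [0.0, -4.8, 12.1]
gripper_width: 0.212
```

Run:
```python
from h import *
s=snap('scene')
o=cv2.resize(s[115:195,195:275],None,fx=6,fy=6,interpolation=cv2.INTER_CUBIC)
cv2.imwrite('pics/p12.png',cv2.convertScaleAbs(o,alpha=1.5,beta=10)[:,:,::-1])
```

```text
(no output)
```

View pics/p12.png

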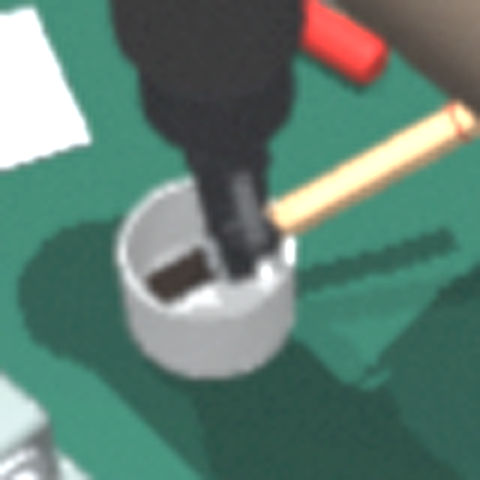

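Run:
```python
from h import *
for a in (.3,.4,.5):
    p=np.array([457.4,-180.9,0])+50*np.cos(a)*np.array([.906,-.42,0]);p[2]=46-50*np.sin(a)
    print(a,p.round(),proj('scene',p).round(1),'dist',np.hypot(p[0]-467,p[1]+186).round())
```

```text
0.3 [ 501. -201.   31.] [219.  163.9] dist 37.0
0.4 [ 499. -200.   27.] [219.7 164.6] dist 35.0
0.5 [ 497. -199.   22.] [220.5 165.3] dist 33.0
```

The bristles are in the pot at crop (180,275) with the handle tilted over the rim, and the tip is about 25 mm above the bench and within 37 mm of the pot's axis. I'll shift it slightly towards the centre, lift out and go to the pad's headstock end.

>>> send_rows:
  moves:
    - {"delta_pos":[-3,1.4,0],"twist":0,"jaw":1}
    - {"delta_pos":[-5,2.3,0],"twist":0,"jaw":1}
    - {"delta_pos":[-5,2.3,0],"twist":0,"jaw":1}
    - {"delta_pos":[-5,2.3,10],"twist":0,"jaw":1}
    - {"delta_pos":[-5,2.3,40],"twist":0,"jaw":1}

```text
time: 18.6
tcp_pos: [447.6, -177.6, 79.7]
orientation: [[0.908, -0.418, -0.005], [-0.418, -0.908, 0.0], [-0.005, 0.002, -1.0]]
contact_force: [0.6, 0.0, -0.5]
gripper_width: 0.215
```

>>> send_rows:
  moves:
    - {"delta_pos":[0,0,45],"twist":0,"jaw":1}
    - {"delta_pos":[10,20,85],"twist":0,"jaw":1}
    - {"delta_pos":[28,60,108],"twist":0,"jaw":1}
    - {"delta_pos":[46,100,108],"twist":0,"jaw":1}
    - {"delta_pos":[64,140,108],"twist":0,"jaw":1}

```text
time: 19.1
tcp_pos: [514.1, -36.2, 190.8]
orientation: [[0.908, -0.419, 0.003], [-0.419, -0.908, 0.001], [0.002, -0.002, -1.0]]
contact_force: [0.3, 0.4, -0.4]
gripper_width: 0.213
```

>>> send_rows:
  moves:
    - {"delta_pos":[18,40,0],"twist":0,"jaw":1}
    - {"delta_pos":[36,80,0],"twist":0,"jaw":1}
    - {"delta_pos":[54,120,0],"twist":0,"jaw":1}
    - {"delta_pos":[68,141,-5],"twist":0,"jaw":1}
    - {"delta_pos":[68,141,-15],"twist":0,"jaw":1}

```text
time: 19.6
tcp_pos: [583.2, 106.1, 174.2]
orientation: [[0.91, -0.415, 0.001], [-0.415, -0.91, 0.001], [0.001, -0.001, -1.0]]
contact_force: [-0.6, 0.0, -0.7]
gripper_width: 0.206
```

>>> send_rows:
  moves:
    - {"delta_pos":[0,0,-6],"twist":0,"jaw":1}
    - {"delta_pos":[0,0,-10],"twist":0,"jaw":1}
    - {"delta_pos":[0,0,-13],"twist":0,"jaw":1}
    - {"delta_pos":[0,0,-15],"twist":0,"jaw":1}
    - {"delta_pos":[0,0,-17],"twist":0,"jaw":1}

```text
time: 20.1
tcp_pos: [581.6, 102.8, 157.1]
orientation: [[0.908, -0.418, 0.001], [-0.418, -0.908, 0.0], [0.0, -0.0, -1.0]]
contact_force: [0.4, 0.1, -0.1]
gripper_width: 0.211
```

>>> send_rows:
  moves:
    - {"delta_pos":[2,0,-2],"twist":0,"jaw":1}
    - {"delta_pos":[3,0,-4],"twist":0,"jaw":1}
    - {"delta_pos":[3,0,-5],"twist":0,"jaw":1}
    - {"delta_pos":[3,0,-6],"twist":0,"jaw":1}
    - {"delta_pos":[3,0,-7],"twist":0,"jaw":1}

```text
time: 20.6
tcp_pos: [584.6, 103.4, 149.7]
orientation: [[0.909, -0.418, -0.0], [-0.418, -0.909, -0.0], [0.0, 0.0, -1.0]]
contact_force: [-0.3, 0.3, -0.4]
gripper_width: 0.209
```

>>> send_rows:
  moves:
    - {"delta_pos":[0,0,-2],"twist":0,"jaw":1}
    - {"delta_pos":[0,0,-3],"twist":0,"jaw":1}
    - {"delta_pos":[0,0,-4],"twist":0,"jaw":1}
    - {"delta_pos":[0,0,-5],"twist":0,"jaw":1}
    - {"delta_pos":[0,0,-5],"twist":0,"jaw":1}

```text
time: 21.1
tcp_pos: [584.8, 103.7, 146.0]
orientation: [[0.909, -0.417, 0.001], [-0.417, -0.909, 0.001], [0.001, -0.001, -1.0]]
contact_force: [-4.7, 2.0, 8.3]
gripper_width: 0.212
```

Run:
```python
from h import *
s=snap('scene')
st=ctrl.read_state()['tcp_pos']
o=cv2.resize(s[170:270,190:310],None,fx=5,fy=5,interpolation=cv2.INTER_CUBIC)
cv2.imwrite('pics/p13.png',cv2.convertScaleAbs(o,alpha=1.2,beta=10)[:,:,::-1])
for n,p in(('head',(626.3,82.9,131)),('tail',(633.7,-26.9,131)),('tcp',st),('tipguess',st+[43,-20,-15])): print(n,((proj('scene',p)-[190,170])*5).round())
```

```text
head [282. 313.]
tail [141. 189.]
tcp [366. 279.]
tipguess [281. 315.]
```

View pics/p13.png

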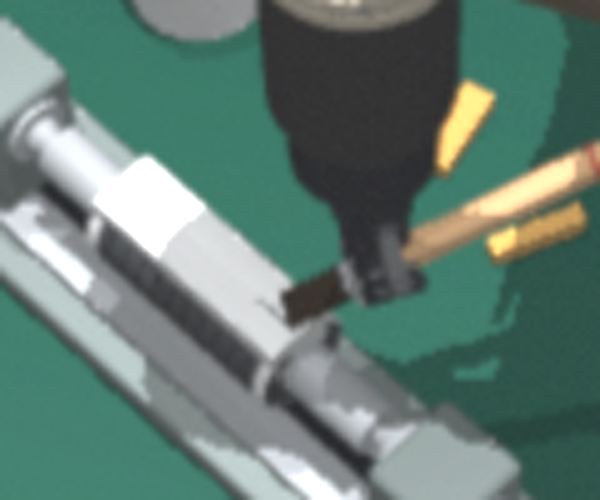

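The bristle end is at crop (288,308), on the pad next to pad_head (282,313), with 8 N of contact. Now the stroke to the tailstock end.

>>> send_rows:
  moves:
    - {"delta_pos":[1,-11,0.5],"twist":0,"jaw":1}
    - {"delta_pos":[2,-28,0.5],"twist":0,"jaw":1}
    - {"delta_pos":[3,-45,0.5],"twist":0,"jaw":1}
    - {"delta_pos":[4,-62,0.5],"twist":0,"jaw":1}
    - {"delta_pos":[5.5,-80,0.3],"twist":0,"jaw":1}

```text
time: 21.65
tcp_pos: [590.9, 22.8, 146.0]
orientation: [[0.909, -0.417, 0.002], [-0.417, -0.909, 0.001], [0.002, -0.002, -1.0]]
contact_force: [-2.1, 5.2, 7.7]
gripper_width: 0.216
```

>>> send_rows:
  moves:
    - {"delta_pos":[1,-12,0],"twist":0,"jaw":1}
    - {"delta_pos":[2,-22,0],"twist":0,"jaw":1}
    - {"delta_pos":[2.3,-31,-0.3],"twist":0,"jaw":1}
    - {"delta_pos":[2.3,-31,-0.5],"twist":0,"jaw":1}
    - {"delta_pos":[2.3,-31,-0.5],"twist":0,"jaw":1}

```text
time: 22.15
tcp_pos: [593.3, -9.6, 145.7]
orientation: [[0.908, -0.418, 0.002], [-0.418, -0.908, -0.001], [0.002, 0.0, -1.0]]
contact_force: [1.5, -3.4, 6.4]
gripper_width: 0.213
```

>>> send_rows:
  moves:
    - {"delta_pos":[0,0,30],"twist":0,"jaw":1}
    - {"delta_pos":[-1,-20,45],"twist":0,"jaw":1}
    - {"delta_pos":[-3,-65,45],"twist":0,"jaw":1}
    - {"delta_pos":[-5,-110,45],"twist":0,"jaw":1}
    - {"delta_pos":[-7,-155,45],"twist":0,"jaw":1}

```text
time: 22.65
tcp_pos: [584.5, -164.9, 189.3]
orientation: [[0.909, -0.417, -0.001], [-0.417, -0.909, -0.0], [-0.001, 0.0, -1.0]]
contact_force: [0.8, 0.9, 0.2]
gripper_width: 0.208
```

>>> send_rows:
  moves:
    - {"delta_pos":[-2,-46,0],"twist":0,"jaw":1}
    - {"delta_pos":[-4,-92,0],"twist":0,"jaw":1}
    - {"delta_pos":[-6,-138,0],"twist":0,"jaw":1}
    - {"delta_pos":[-8,-184,-10],"twist":0,"jaw":1}
    - {"delta_pos":[-10,-228,-25],"twist":0,"jaw":1}

```text
time: 23.15
tcp_pos: [574.5, -393.7, 164.7]
orientation: [[0.908, -0.418, 0.001], [-0.418, -0.908, -0.001], [0.001, 0.0, -1.0]]
contact_force: [0.8, 0.8, -0.7]
gripper_width: 0.209
```

>>> send_rows:
  moves:
    - {"delta_pos":[-1,-37,-30],"twist":0,"jaw":1}
    - {"delta_pos":[-1,-37,-75],"twist":0,"jaw":1}
    - {"delta_pos":[-1,-37,-115],"twist":0,"jaw":1}
    - {"delta_pos":[-1,-37,-140],"twist":0,"jaw":1}
    - {"delta_pos":[-1,-37,-143],"twist":0,"jaw":1}

```text
time: 23.65
tcp_pos: [571.1, -427.8, 17.2]
orientation: [[0.908, -0.419, -0.006], [-0.419, -0.908, 0.003], [-0.007, 0.0, -1.0]]
contact_force: [0.2, -0.0, -0.7]
gripper_width: 0.214
```

Run:
```python
from h import *
t=snap('top');g=t.mean(2)
for u in (278,290,302): print(u,[int(x) for x in g[140:172,u]])
print(ctrl.read_state()['tcp_pos'])
s=snap('scene');wood(s,(125,90,215,160),'scene',18)
wood(t,(170,215,310,250),'top',14)
```

```text
278 [67, 62, 62, 67, 99, 145, 161, 140, 146, 237, 249, 249, 248, 248, 248, 248, 248, 248, 248, 249, 248, 248, 249, 239, 170, 90, 59, 56, 47, 57, 118, 189]
290 [66, 62, 70, 105, 148, 156, 123, 145, 236, 250, 249, 248, 248, 248, 248, 248, 248, 248, 248, 249, 249, 249, 232, 155, 87, 63, 55, 50, 59, 101, 162, 211]
302 [66, 72, 113, 152, 154, 128, 153, 239, 249, 248, 248, 248, 247, 230, 223, 241, 248, 248, 248, 249, 248, 220, 138, 77, 59, 55, 46, 58, 99, 154, 208, 225]
[ 572.36977306 -427.96607019   19.15665584]
scene px 179.2 121.9 [ 5.9 39.8] xy [ 486.  -427.5] ang 2.994
top px 291.5 227.5 [ 6.7 10.3] xy [445.8  16.7] ang -0.443
top px 181.4 233.4 [22.5  6.1] xy [437.  328.4] ang -2.806
top px 264.9 230.8 [ 6.  22.5] xy [438.3  92.1] ang -0.331
top px 208.5 230.3 [22.5  8.8] xy [443.7 251.5] ang -2.986
```

>>> send_rows:
  moves:
    - {"delta_pos":[0,0,-4],"twist":0,"jaw":1}
    - {"delta_pos":[0,0,-8],"twist":0,"jaw":1}
    - {"delta_pos":[0,0,-11],"twist":0,"jaw":1}
    - {"delta_pos":[0,0,-12],"twist":0,"jaw":0.8}
    - {"delta_pos":[0,0,-12],"twist":0,"jaw":0.4}

```text
time: 24.25
tcp_pos: [574.8, -427.7, 10.8]
orientation: [[0.909, -0.417, 0.001], [-0.417, -0.909, -0.001], [0.002, -0.0, -1.0]]
contact_force: [-0.1, 0.2, 0.0]
gripper_width: 0.302
```

>>> send_rows:
  moves:
    - {"delta_pos":[0,0,0],"twist":0,"jaw":0}
    - {"delta_pos":[0,0,0],"twist":0,"jaw":0}
    - {"delta_pos":[0,0,20],"twist":0,"jaw":0}
    - {"delta_pos":[0,0,60],"twist":0,"jaw":0}
    - {"delta_pos":[0,0,105],"twist":0,"jaw":0}

```text
time: 24.75
tcp_pos: [573.6, -427.1, 114.1]
orientation: [[0.909, -0.418, -0.003], [-0.418, -0.909, 0.001], [-0.003, 0.0, -1.0]]
contact_force: [1.1, -0.6, 0.6]
gripper_width: 0.498
```

Run:
```python
from h import *
s=snap('scene');wood(s,(125,90,215,160),'scene',18)
```

```text
scene px 182.6 130.8 [ 4.6 38.5] xy [ 500.3 -390.3] ang 2.71
```

```bash
python3 -c "
from h import *
st=ctrl.read_state();print(st['q'].round(3),st['time'])"
```

```text
[-0.369  0.498 -0.021  0.003 -1.042  1.509] 24.8
```

>>> send_rows:
  moves:
    - {"delta_pos":[-15,43,0],"twist":0.14,"jaw":0}
    - {"delta_pos":[-30,86,0],"twist":0.28,"jaw":0}
    - {"delta_pos":[-45,130,0],"twist":0.37,"jaw":0}
    - {"delta_pos":[-60,173,0],"twist":0.37,"jaw":0}
    - {"delta_pos":[-74,216,0],"twist":0.37,"jaw":0}
  grip_force: 40

```text
time: 25.3
tcp_pos: [499.8, -210.2, 114.7]
orientation: [[0.998, -0.061, 0.001], [-0.061, -0.998, -0.0], [0.001, -0.0, -1.0]]
contact_force: [0.7, 1.4, 0.4]
gripper_width: 0.501
```

>>> send_rows:
  moves:
    - {"delta_pos":[-15,43,0],"twist":0.14,"jaw":0}
    - {"delta_pos":[-30,86,0],"twist":0.28,"jaw":0}
    - {"delta_pos":[-45,130,0],"twist":0.37,"jaw":0}
    - {"delta_pos":[-60,173,-20],"twist":0.37,"jaw":0}
    - {"delta_pos":[-73,216,-60],"twist":0.37,"jaw":0}

```text
time: 25.8
tcp_pos: [430.7, -0.3, 62.9]
orientation: [[0.952, 0.305, 0.006], [0.305, -0.952, 0.003], [0.007, -0.001, -1.0]]
contact_force: [2.0, 1.3, -0.1]
gripper_width: 0.499
```

Run:
```python
from h import *
st=ctrl.read_state();print(st['tcp_pos'].round(1),np.arctan2(*st['orientation'][1::-1,1]))
s=snap('scene');wood(s,(265,180,370,285),'scene',14);wood(s,(125,90,215,160),'scene',18)
```

```text
[ 4.307e+02 -3.000e-01  6.290e+01] -1.2604505274381674
scene px 355.2 269.6 [ 5.4 21.5] xy [439.9 325.3] ang -2.789
scene px 334.3 252.8 [ 8.5 20.5] xy [446.1 249. ] ang -3.021
scene px 296.8 216.2 [ 6.  20.2] xy [443.1  90. ] ang 2.803
scene px 280.5 195.3 [ 7.5 18.9] xy [429.3   3.8] ang -2.857
scene px 182.6 130.8 [ 4.6 38.5] xy [ 500.3 -390.2] ang 2.71
```

>>> send_rows:
  moves:
    - {"delta_pos":[0,0,-25],"twist":0,"jaw":0}
    - {"delta_pos":[0,0,-45],"twist":0,"jaw":0}
    - {"delta_pos":[0,0,-50],"twist":0,"jaw":0}
    - {"delta_pos":[0,0,-50],"twist":0,"jaw":0.3}
    - {"delta_pos":[0,0,-50],"twist":0,"jaw":1}

```text
time: 26.35
tcp_pos: [430.1, -2.9, 12.0]
orientation: [[0.953, 0.304, 0.001], [0.304, -0.953, 0.0], [0.001, 0.0, -1.0]]
contact_force: [-2.7, -2.1, 1.3]
gripper_width: 0.209
```

>>> send_rows:
  moves:
    - {"delta_pos":[0,0,0],"twist":0,"jaw":1}
    - {"delta_pos":[0,0,0],"twist":0,"jaw":1}
    - {"delta_pos":[0,0,0],"twist":0,"jaw":1}
    - {"delta_pos":[0,0,0],"twist":0,"jaw":1}
    - {"delta_pos":[0,0,0],"twist":0,"jaw":1}

```text
time: 26.85
tcp_pos: [430.2, -2.8, 12.0]
orientation: [[0.952, 0.305, 0.001], [0.305, -0.952, 0.0], [0.001, 0.0, -1.0]]
contact_force: [-0.8, -0.2, 7.4]
gripper_width: 0.202
```

>>> send_rows:
  moves:
    - {"delta_pos":[0,0,0],"twist":0,"jaw":0}
    - {"delta_pos":[0,0,2],"twist":0,"jaw":0}
    - {"delta_pos":[0,0,2],"twist":0,"jaw":0}
    - {"delta_pos":[0,0,-4],"twist":0,"jaw":0}
    - {"delta_pos":[0,0,-8],"twist":0,"jaw":0}

```text
time: 27.35
tcp_pos: [429.5, -2.9, 2.8]
orientation: [[0.953, 0.304, -0.0], [0.304, -0.953, 0.0], [-0.0, -0.0, -1.0]]
contact_force: [-0.8, 0.4, 0.6]
gripper_width: 0.498
```

>>> send_rows:
  moves:
    - {"delta_pos":[0,0,0],"twist":0,"jaw":0.5}
    - {"delta_pos":[0,0,0],"twist":0,"jaw":1}
    - {"delta_pos":[0,0,0],"twist":0,"jaw":1}
    - {"delta_pos":[0,0,0],"twist":0,"jaw":1}
    - {"delta_pos":[0,0,0],"twist":0,"jaw":1}

```text
time: 27.85
tcp_pos: [429.6, -2.9, 3.4]
orientation: [[0.953, 0.304, 0.0], [0.304, -0.953, 0.0], [0.0, -0.0, -1.0]]
contact_force: [0.2, -0.4, -1.3]
gripper_width: 0.221
```

The pinch reads 0.221, about 19 mm, so this bar is thick. I carry it to the pad's headstock half.

>>> send_rows:
  moves:
    - {"delta_pos":[0,0,40],"twist":0,"jaw":1}
    - {"delta_pos":[0,0,80],"twist":-0.13,"jaw":1}
    - {"delta_pos":[0,0,120],"twist":-0.26,"jaw":1}
    - {"delta_pos":[0,0,155],"twist":-0.39,"jaw":1}
    - {"delta_pos":[15,5,171],"twist":-0.52,"jaw":1}

```text
time: 28.35
tcp_pos: [444.7, 2.0, 177.9]
orientation: [[0.977, -0.214, 0.004], [-0.214, -0.977, 0.002], [0.004, -0.003, -1.0]]
contact_force: [0.7, 1.1, -1.5]
gripper_width: 0.222
```

>>> send_rows:
  moves:
    - {"delta_pos":[36,12,0],"twist":-0.13,"jaw":1}
    - {"delta_pos":[72,24,0],"twist":-0.26,"jaw":1}
    - {"delta_pos":[108,36,0],"twist":-0.39,"jaw":1}
    - {"delta_pos":[144,48,0],"twist":-0.52,"jaw":1}
    - {"delta_pos":[180,58,0],"twist":-0.65,"jaw":1}

```text
time: 28.85
tcp_pos: [625.8, 60.6, 174.0]
orientation: [[0.648, -0.762, -0.001], [-0.762, -0.648, 0.0], [-0.0, 0.0, -1.0]]
contact_force: [0.3, -0.6, -0.4]
gripper_width: 0.218
```

>>> send_rows:
  moves:
    - {"delta_pos":[3,2,0],"twist":-0.13,"jaw":1}
    - {"delta_pos":[3,2,0],"twist":-0.26,"jaw":1}
    - {"delta_pos":[3,2,0],"twist":-0.39,"jaw":1}
    - {"delta_pos":[3,2,0],"twist":-0.52,"jaw":1}
    - {"delta_pos":[3,2,-10],"twist":-0.643,"jaw":1}

```text
time: 29.35
tcp_pos: [628.2, 62.3, 165.2]
orientation: [[0.062, -0.998, 0.002], [-0.998, -0.062, 0.0], [-0.0, -0.002, -1.0]]
contact_force: [-0.2, 0.3, -1.3]
gripper_width: 0.222
```

>>> send_rows:
  moves:
    - {"delta_pos":[0,0,-15],"twist":0,"jaw":1}
    - {"delta_pos":[0,0,-24],"twist":0,"jaw":1}
    - {"delta_pos":[0,0,-28],"twist":0,"jaw":1}
    - {"delta_pos":[0,0,-29.5],"twist":0,"jaw":1}
    - {"delta_pos":[0,0,-30.5],"twist":0,"jaw":1}

```text
time: 29.85
tcp_pos: [627.6, 62.0, 134.4]
orientation: [[0.067, -0.998, -0.0], [-0.998, -0.067, -0.0], [0.0, 0.0, -1.0]]
contact_force: [-4.2, 0.5, 6.7]
gripper_width: 0.22
```

>>> send_rows:
  moves:
    - {"delta_pos":[0,0,0.3],"twist":0,"jaw":0.4}
    - {"delta_pos":[0,0,0.3],"twist":0,"jaw":0.2}
    - {"delta_pos":[0,0,0.3],"twist":0,"jaw":0}
    - {"delta_pos":[0,0,20],"twist":0,"jaw":0}
    - {"delta_pos":[0,0,45],"twist":0,"jaw":0}

```text
time: 30.35
tcp_pos: [627.0, 61.9, 178.3]
orientation: [[0.067, -0.998, -0.002], [-0.998, -0.067, -0.001], [0.001, 0.002, -1.0]]
contact_force: [1.4, 0.5, 0.2]
gripper_width: 0.502
```

>>> send_rows:
  moves:
    - {"delta_pos":[-30,20,10],"twist":0.14,"jaw":0}
    - {"delta_pos":[-60,45,10],"twist":0.28,"jaw":0}
    - {"delta_pos":[-90,80,0],"twist":0.42,"jaw":0}
    - {"delta_pos":[-115,115,-10],"twist":0.56,"jaw":0}
    - {"delta_pos":[-140,145,-20],"twist":0.7,"jaw":0}

```text
time: 30.85
tcp_pos: [486.8, 208.6, 159.2]
orientation: [[0.698, -0.716, 0.001], [-0.716, -0.698, 0.001], [0.0, -0.002, -1.0]]
contact_force: [0.4, 0.6, 0.1]
gripper_width: 0.497
```

Run:
```python
from h import *
st=ctrl.read_state();print(st['tcp_pos'].round(1),np.arctan2(*st['orientation'][1::-1,1]))
s=snap('scene');wood(s,(200,185,370,285),'scene',14);wood(s,(200,185,285,270),'scene',145)
t=snap('top');wood(t,(240,135,330,180),'top',145);wood(t,(170,215,310,250),'top',14)
```

```text
[486.8 208.6 159.2] -2.36874541752812
scene px 355.1 269.8 [ 5.4 21. ] xy [440.6 325.5] ang -2.79
scene px 334.0 252.6 [ 8.2 20.8] xy [446.2 248.3] ang -2.997
scene px 240.3 224.7 [21.5  8.4] xy [ 5.856e+02 -1.000e-01] ang 1.654
scene px 296.9 216.0 [ 6.2 20.6] xy [442.2  89.6] ang 2.847
scene px 240.3 224.7 [21.5  8.4] xy [627.5  60. ] ang 1.654
top px 273.6 157.4 [ 7.5 23. ] xy [624.2  62.9] ang -1.499
top px 209.0 234.5 [14.   8.6] xy [431.8 250.3] ang -2.935
top px 264.8 230.6 [ 5.7 22.1] xy [438.9  92.4] ang -0.333
```

>>> send_rows:
  moves:
    - {"delta_pos":[-15,15,-30],"twist":0.14,"jaw":0}
    - {"delta_pos":[-30,30,-50],"twist":0.28,"jaw":0}
    - {"delta_pos":[-42,41.5,-70],"twist":0.42,"jaw":0}
    - {"delta_pos":[-42,41.5,-90],"twist":0.56,"jaw":0}
    - {"delta_pos":[-42,41.5,-100],"twist":0.7,"jaw":0}

```text
time: 31.45
tcp_pos: [445.2, 248.5, 57.7]
orientation: [[0.995, -0.098, -0.001], [-0.098, -0.995, -0.001], [-0.001, 0.001, -1.0]]
contact_force: [-0.6, 0.1, -1.1]
gripper_width: 0.5
```

>>> send_rows:
  moves:
    - {"delta_pos":[0,0,-5],"twist":0.14,"jaw":0}
    - {"delta_pos":[0,0,-10],"twist":0.24,"jaw":0}
    - {"delta_pos":[0,0,-30],"twist":0.24,"jaw":0}
    - {"delta_pos":[0,0,-50],"twist":0.24,"jaw":0}
    - {"delta_pos":[0,0,-56],"twist":0.24,"jaw":0}

```text
time: 31.95
tcp_pos: [445.4, 247.8, 1.5]
orientation: [[0.991, 0.135, -0.001], [0.135, -0.991, -0.002], [-0.002, 0.001, -1.0]]
contact_force: [-0.2, 0.9, -0.3]
gripper_width: 0.501
```

>>> send_rows:
  moves:
    - {"delta_pos":[0,0,0],"twist":0,"jaw":0.4}
    - {"delta_pos":[0,0,0],"twist":0,"jaw":1}
    - {"delta_pos":[0,0,0],"twist":0,"jaw":1}
    - {"delta_pos":[0,0,0],"twist":0,"jaw":1}
    - {"delta_pos":[0,0,0],"twist":0,"jaw":1}

```text
time: 32.45
tcp_pos: [445.8, 248.9, 3.4]
orientation: [[0.991, 0.136, 0.001], [0.136, -0.991, 0.001], [0.001, -0.001, -1.0]]
contact_force: [-0.2, -0.3, 1.4]
gripper_width: 0.22
```

>>> send_rows:
  moves:
    - {"delta_pos":[0,0,40],"twist":0,"jaw":1}
    - {"delta_pos":[0,0,80],"twist":-0.13,"jaw":1}
    - {"delta_pos":[0,0,120],"twist":-0.26,"jaw":1}
    - {"delta_pos":[0,0,155],"twist":-0.39,"jaw":1}
    - {"delta_pos":[10,-14,175],"twist":-0.52,"jaw":1}

```text
time: 32.95
tcp_pos: [456.1, 236.0, 181.5]
orientation: [[0.926, -0.378, 0.003], [-0.378, -0.926, 0.004], [0.002, -0.005, -1.0]]
contact_force: [-0.0, -0.6, -0.9]
gripper_width: 0.223
```

>>> send_rows:
  moves:
    - {"delta_pos":[24,-33,0],"twist":-0.13,"jaw":1}
    - {"delta_pos":[48,-66,0],"twist":-0.26,"jaw":1}
    - {"delta_pos":[72,-99,0],"twist":-0.39,"jaw":1}
    - {"delta_pos":[96,-132,0],"twist":-0.52,"jaw":1}
    - {"delta_pos":[120,-165,0],"twist":-0.65,"jaw":1}

```text
time: 33.45
tcp_pos: [576.2, 68.2, 178.1]
orientation: [[0.507, -0.862, 0.0], [-0.862, -0.507, 0.0], [-0.0, -0.0, -1.0]]
contact_force: [0.6, 0.9, -2.6]
gripper_width: 0.219
```

>>> send_rows:
  moves:
    - {"delta_pos":[24,-33,0],"twist":-0.13,"jaw":1}
    - {"delta_pos":[48,-62,0],"twist":-0.26,"jaw":1}
    - {"delta_pos":[56.4,-73.8,0],"twist":-0.39,"jaw":1}
    - {"delta_pos":[56.4,-73.8,0],"twist":-0.47,"jaw":1}
    - {"delta_pos":[56.4,-73.8,-8],"twist":-0.47,"jaw":1}

```text
time: 33.95
tcp_pos: [632.7, -4.8, 170.3]
orientation: [[0.065, -0.998, 0.001], [-0.998, -0.065, 0.0], [-0.0, -0.001, -1.0]]
contact_force: [-0.1, -0.5, -0.6]
gripper_width: 0.222
```

>>> send_rows:
  moves:
    - {"delta_pos":[0,0,-18],"twist":0,"jaw":1}
    - {"delta_pos":[0,0,-29],"twist":0,"jaw":1}
    - {"delta_pos":[0,0,-33],"twist":0,"jaw":1}
    - {"delta_pos":[0,0,-35],"twist":0,"jaw":1}
    - {"delta_pos":[0,0,-36],"twist":0,"jaw":1}

```text
time: 34.45
tcp_pos: [631.7, -4.1, 134.7]
orientation: [[0.068, -0.998, -0.0], [-0.998, -0.068, -0.0], [0.0, 0.0, -1.0]]
contact_force: [-5.8, 1.4, 8.4]
gripper_width: 0.219
```

>>> send_rows:
  moves:
    - {"delta_pos":[0,0,0.3],"twist":0,"jaw":0.4}
    - {"delta_pos":[0,0,0.3],"twist":0,"jaw":0.2}
    - {"delta_pos":[0,0,0.3],"twist":0,"jaw":0}
    - {"delta_pos":[0,0,20],"twist":0,"jaw":0}
    - {"delta_pos":[0,0,45],"twist":0,"jaw":0}

```text
time: 34.95
tcp_pos: [631.4, -4.3, 178.2]
orientation: [[0.067, -0.998, -0.002], [-0.998, -0.067, -0.001], [0.0, 0.002, -1.0]]
contact_force: [0.2, 0.1, -0.0]
gripper_width: 0.502
```

>>> send_rows:
  moves:
    - {"delta_pos":[-35,17,10],"twist":0.14,"jaw":0}
    - {"delta_pos":[-70,34,0],"twist":0.28,"jaw":0}
    - {"delta_pos":[-105,51,-20],"twist":0.42,"jaw":0}
    - {"delta_pos":[-140,68,-40],"twist":0.56,"jaw":0}
    - {"delta_pos":[-165,82,-60],"twist":0.7,"jaw":0}

```text
time: 35.45
tcp_pos: [465.3, 78.2, 118.7]
orientation: [[0.698, -0.716, 0.001], [-0.716, -0.698, 0.001], [0.0, -0.002, -1.0]]
contact_force: [0.7, 0.1, -0.6]
gripper_width: 0.502
```

Run:
```python
from h import *
st=ctrl.read_state();print(st['tcp_pos'].round(1),np.arctan2(*st['orientation'][1::-1,1]))
s=snap('scene');wood(s,(200,185,370,285),'scene',14);wood(s,(200,185,260,240),'scene',145)
t=snap('top');wood(t,(240,135,330,180),'top',145);wood(t,(170,215,310,250),'top',14)
```

```text
[465.3  78.2 118.7] -2.3687129325331377
scene px 355.2 269.6 [ 5.4 21.5] xy [439.9 325.3] ang -2.789
scene px 296.9 216.2 [ 5.9 19.9] xy [442.5  90.1] ang 2.848
scene px 232.1 217.4 [43.6  8.7] xy [587.4 -35.3] ang 1.641
scene px 232.1 217.4 [43.6  8.7] xy [629.2  28.2] ang 1.641
top px 273.7 157.4 [ 7.5 23.2] xy [624.2  62.7] ang -1.499
top px 298.1 155.3 [ 7.5 22.4] xy [628.2  -1. ] ang -1.516
top px 180.6 231.3 [18.  6.] xy [442.9 330.6] ang -2.813
```

>>> send_rows:
  moves:
    - {"delta_pos":[-12,6,-20],"twist":0.14,"jaw":0}
    - {"delta_pos":[-25,12.8,-40],"twist":0.28,"jaw":0}
    - {"delta_pos":[-25,12.8,-60],"twist":0.42,"jaw":0}
    - {"delta_pos":[-25,12.8,-70],"twist":0.48,"jaw":0}
    - {"delta_pos":[-25,12.8,-70],"twist":0.48,"jaw":0}

```text
time: 36.05
tcp_pos: [442.1, 90.4, 48.1]
orientation: [[0.948, -0.318, -0.001], [-0.318, -0.948, -0.001], [-0.001, 0.001, -1.0]]
contact_force: [0.1, 0.2, -0.7]
gripper_width: 0.502
```

>>> send_rows:
  moves:
    - {"delta_pos":[0,0,-25],"twist":0,"jaw":0}
    - {"delta_pos":[0,0,-45],"twist":0,"jaw":0}
    - {"delta_pos":[0,0,-45],"twist":0,"jaw":0.3}
    - {"delta_pos":[0,0,-45],"twist":0,"jaw":1}
    - {"delta_pos":[0,0,-45],"twist":0,"jaw":1}

```text
time: 36.55
tcp_pos: [443.0, 91.1, 5.1]
orientation: [[0.948, -0.319, 0.002], [-0.319, -0.948, 0.001], [0.001, -0.001, -1.0]]
contact_force: [0.7, 0.3, -1.4]
gripper_width: 0.122
```

>>> send_rows:
  moves:
    - {"delta_pos":[0,0,0],"twist":0,"jaw":1}
    - {"delta_pos":[0,0,0],"twist":0,"jaw":1}
    - {"delta_pos":[0,0,0],"twist":0,"jaw":1}
    - {"delta_pos":[0,0,0],"twist":0,"jaw":1}
    - {"delta_pos":[0,0,0],"twist":0,"jaw":1}

```text
time: 37.05
tcp_pos: [442.8, 91.1, 4.9]
orientation: [[0.948, -0.318, 0.002], [-0.318, -0.948, 0.001], [0.001, -0.002, -1.0]]
contact_force: [-1.1, -0.3, 7.4]
gripper_width: 0.122
```

Pinch 0.122, so this bar is thin. Into the tray with it.

>>> send_rows:
  moves:
    - {"delta_pos":[0,0,40],"twist":0,"jaw":1}
    - {"delta_pos":[0,0,80],"twist":0.13,"jaw":1}
    - {"delta_pos":[15,25,100],"twist":0.26,"jaw":1}
    - {"delta_pos":[35,60,100],"twist":0.39,"jaw":1}
    - {"delta_pos":[55,95,100],"twist":0.52,"jaw":1}

```text
time: 37.55
tcp_pos: [498.0, 187.0, 105.8]
orientation: [[0.98, 0.199, 0.003], [0.199, -0.98, 0.002], [0.003, -0.002, -1.0]]
contact_force: [0.8, -0.8, -1.0]
gripper_width: 0.124
```

>>> send_rows:
  moves:
    - {"delta_pos":[24,34,0],"twist":0.13,"jaw":1}
    - {"delta_pos":[48,68,0],"twist":0.16,"jaw":1}
    - {"delta_pos":[72,102,0],"twist":0.16,"jaw":1}
    - {"delta_pos":[96,136,0],"twist":0.16,"jaw":1}
    - {"delta_pos":[108,154,-10],"twist":0.16,"jaw":1}

```text
time: 38.05
tcp_pos: [607.3, 342.7, 95.0]
orientation: [[0.937, 0.35, 0.003], [0.35, -0.937, 0.002], [0.003, -0.001, -1.0]]
contact_force: [-0.5, 0.2, -0.4]
gripper_width: 0.124
```

Run:
```python
from h import *
st=ctrl.read_state();print(st['tcp_pos'].round(1),np.arctan2(*st['orientation'][1::-1,0]))
t0=cv2.imread('pics/top0.png')[:,:,::-1].copy();hsv=cv2.cvtColor(t0,cv2.COLOR_RGB2HSV)
g=cv2.inRange(hsv,(0,0,90),(179,60,255))[130:225,130:205]
c=max(cv2.findContours(g,cv2.RETR_EXTERNAL,cv2.CHAIN_APPROX_NONE)[0],key=cv2.contourArea)
print([ray('top',u+130,v+130,28)[:2].round().tolist() for u,v in cv2.boxPoints(cv2.minAreaRect(c))])
s=snap('scene');wood(s,(315,240,370,285),'scene',14);wood(s,(125,90,215,160),'scene',18)
```

```text
[607.3 342.7  95. ] 0.3572188244880281
[[663.0, 461.0], [709.0, 334.0], [527.0, 268.0], [482.0, 393.0]]
scene px 355.1 269.8 [ 5.4 21. ] xy [440.6 325.5] ang -2.793
scene px 182.6 130.8 [ 4.6 38.5] xy [ 500.3 -390.3] ang 2.711
```

>>> send_rows:
  moves:
    - {"delta_pos":[0,0,-35],"twist":0,"jaw":1}
    - {"delta_pos":[0,0,-65],"twist":0,"jaw":1}
    - {"delta_pos":[0,0,-80],"twist":0,"jaw":1}
    - {"delta_pos":[0,0,-84],"twist":0,"jaw":1}
    - {"delta_pos":[0,0,-85],"twist":0,"jaw":1}

```text
time: 38.6
tcp_pos: [604.9, 339.4, 9.3]
orientation: [[0.937, 0.349, -0.0], [0.349, -0.937, -0.001], [-0.0, 0.0, -1.0]]
contact_force: [0.0, 0.4, -0.7]
gripper_width: 0.128
```

>>> send_rows:
  moves:
    - {"delta_pos":[0,0,0],"twist":0,"jaw":0.6}
    - {"delta_pos":[0,0,0],"twist":0,"jaw":0.2}
    - {"delta_pos":[0,0,0],"twist":0,"jaw":0.2}
    - {"delta_pos":[0,0,35],"twist":0,"jaw":0.2}
    - {"delta_pos":[0,0,75],"twist":0,"jaw":0.2}

```text
time: 39.1
tcp_pos: [604.1, 338.7, 83.1]
orientation: [[0.937, 0.349, -0.003], [0.349, -0.937, -0.003], [-0.003, 0.001, -1.0]]
contact_force: [1.3, 0.7, -0.1]
gripper_width: 0.399
```

>>> send_rows:
  moves:
    - {"delta_pos":[-40,-3,10],"twist":0,"jaw":0}
    - {"delta_pos":[-80,-6,10],"twist":0,"jaw":0}
    - {"delta_pos":[-120,-9,0],"twist":-0.01,"jaw":0}
    - {"delta_pos":[-155,-12,-20],"twist":-0.01,"jaw":0}
    - {"delta_pos":[-164,-12.5,-40],"twist":-0.01,"jaw":0}

```text
time: 39.6
tcp_pos: [438.4, 326.7, 44.7]
orientation: [[0.94, 0.34, 0.001], [0.34, -0.94, 0.002], [0.001, -0.001, -1.0]]
contact_force: [1.4, 1.5, 0.1]
gripper_width: 0.497
```

>>> send_rows:
  moves:
    - {"delta_pos":[0,0,-20],"twist":0,"jaw":0}
    - {"delta_pos":[0,0,-38],"twist":0,"jaw":0}
    - {"delta_pos":[0,0,-38],"twist":0,"jaw":0.3}
    - {"delta_pos":[0,0,-38],"twist":0,"jaw":1}
    - {"delta_pos":[0,0,-38],"twist":0,"jaw":1}

```text
time: 40.1
tcp_pos: [441.6, 327.7, 6.9]
orientation: [[0.941, 0.339, 0.001], [0.339, -0.941, 0.001], [0.001, -0.001, -1.0]]
contact_force: [0.4, -0.6, -0.3]
gripper_width: 0.123
```

>>> send_rows:
  moves:
    - {"delta_pos":[0,0,0],"twist":0,"jaw":1}
    - {"delta_pos":[0,0,0],"twist":0,"jaw":1}
    - {"delta_pos":[0,0,0],"twist":0,"jaw":1}
    - {"delta_pos":[0,0,0],"twist":0,"jaw":1}
    - {"delta_pos":[0,0,0],"twist":0,"jaw":1}

```text
time: 40.6
tcp_pos: [441.5, 327.6, 6.7]
orientation: [[0.941, 0.34, 0.001], [0.34, -0.941, 0.001], [0.001, -0.001, -1.0]]
contact_force: [-0.7, -0.7, 6.7]
gripper_width: 0.121
```

Thin again (0.121). It goes to the other half of the tray.

>>> send_rows:
  moves:
    - {"delta_pos":[0,0,40],"twist":0,"jaw":1}
    - {"delta_pos":[0,0,80],"twist":0,"jaw":1}
    - {"delta_pos":[25,11,90],"twist":0,"jaw":1}
    - {"delta_pos":[60,26,90],"twist":0,"jaw":1}
    - {"delta_pos":[95,41,90],"twist":0,"jaw":1}

```text
time: 41.1
tcp_pos: [537.1, 368.9, 97.3]
orientation: [[0.94, 0.34, 0.001], [0.34, -0.94, 0.002], [0.002, -0.001, -1.0]]
contact_force: [-0.5, 0.8, -1.2]
gripper_width: 0.125
```

>>> send_rows:
  moves:
    - {"delta_pos":[30,13,0],"twist":0,"jaw":1}
    - {"delta_pos":[49,21,0],"twist":0,"jaw":1}
    - {"delta_pos":[49,21,-30],"twist":0,"jaw":1}
    - {"delta_pos":[49,21,-60],"twist":0,"jaw":1}
    - {"delta_pos":[49,21,-75],"twist":0,"jaw":1}

```text
time: 41.6
tcp_pos: [583.7, 387.7, 17.6]
orientation: [[0.941, 0.338, -0.003], [0.338, -0.941, -0.003], [-0.004, 0.002, -1.0]]
contact_force: [-0.6, 0.6, -1.5]
gripper_width: 0.124
```

>>> send_rows:
  moves:
    - {"delta_pos":[0,0,-5],"twist":0,"jaw":1}
    - {"delta_pos":[0,0,-8],"twist":0,"jaw":1}
    - {"delta_pos":[0,0,-9.5],"twist":0,"jaw":0.9}
    - {"delta_pos":[0,0,-9.5],"twist":0,"jaw":0.4}
    - {"delta_pos":[0,0,-9.5],"twist":0,"jaw":0.2}

```text
time: 42.1
tcp_pos: [585.6, 389.6, 12.7]
orientation: [[0.941, 0.34, 0.001], [0.34, -0.941, 0.001], [0.002, -0.001, -1.0]]
contact_force: [1.2, -1.6, -0.2]
gripper_width: 0.396
```

>>> send_rows:
  moves:
    - {"delta_pos":[0,0,0],"twist":0,"jaw":0.2}
    - {"delta_pos":[0,0,40],"twist":0,"jaw":0.2}
    - {"delta_pos":[0,0,80],"twist":0,"jaw":0.2}
    - {"delta_pos":[0,0,120],"twist":0,"jaw":0.2}
    - {"delta_pos":[-20,20,150],"twist":0,"jaw":0.2}

```text
time: 42.6
tcp_pos: [567.0, 408.0, 164.8]
orientation: [[0.942, 0.337, 0.003], [0.337, -0.942, 0.002], [0.003, -0.001, -1.0]]
contact_force: [0.3, 1.1, 0.2]
gripper_width: 0.401
```

>>> send_rows:
  moves:
    - {"delta_pos":[-45,10,0],"twist":0,"jaw":0.2}
    - {"delta_pos":[-90,20,0],"twist":0,"jaw":0.2}
    - {"delta_pos":[-135,30,0],"twist":0,"jaw":0.2}
    - {"delta_pos":[-170,60,0],"twist":0,"jaw":0.2}
    - {"delta_pos":[-190,100,0],"twist":0,"jaw":0.2}

```text
time: 43.1
tcp_pos: [372.6, 509.1, 163.2]
orientation: [[0.941, 0.34, 0.0], [0.34, -0.941, 0.002], [0.001, -0.002, -1.0]]
contact_force: [0.9, 1.6, 0.4]
gripper_width: 0.401
```

Run:
```python
from h import *
s=snap('scene','scene9.png');t=snap('top','top9.png');print(ctrl.read_state()['time'],ctrl.read_state()['tcp_pos'])
print('tray');wood(s,(285,270,365,355),'scene',18);wood(t,(130,130,205,222),'top',18)
print('pad');wood(t,(240,135,330,180),'top',145);wood(s,(200,185,285,270),'scene',145)
print('brush');wood(s,(125,90,215,160),'scene',18);wood(t,(405,140,470,240),'top',18)
g=t.mean(2)
for u in (262,310): print(u,[int(x) for x in g[140:172,u]])
```

```text
43.2 [372.56738072 513.29439517 162.3366686 ]
tray
scene px 335.4 318.7 [ 4.9 22.4] xy [584.2 389. ] ang -2.789
scene px 316.8 310.4 [ 4.5 22.4] xy [604.7 339.2] ang -2.79
top px 158.6 183.2 [21.5  5.1] xy [580.9 390.7] ang -2.801
top px 175.9 175.6 [21.5  5. ] xy [601.2 341. ] ang -2.785
pad
top px 274.0 157.4 [ 7.3 22.5] xy [624.3  61.9] ang -1.51
top px 298.1 155.3 [ 7.3 22.3] xy [628.2  -1.1] ang -1.517
scene px 232.1 217.4 [43.5  8.4] xy [629.5  28.3] ang 1.637
brush
scene px 182.6 130.8 [ 4.6 38.5] xy [ 500.3 -390.3] ang 2.711
top px 434.2 206.1 [ 5.2 44.2] xy [ 496.  -387.5] ang -0.429
262 [76, 71, 74, 74, 69, 95, 147, 176, 178, 167, 227, 254, 254, 254, 249, 242, 234, 222, 234, 241, 239, 235, 240, 253, 254, 224, 210, 226, 223, 207, 182, 173]
310 [74, 106, 163, 178, 175, 205, 251, 254, 254, 254, 253, 252, 247, 238, 247, 252, 251, 246, 247, 253, 251, 219, 200, 205, 191, 172, 152, 143, 182, 229, 241, 235]
```

View pics/scene9.png

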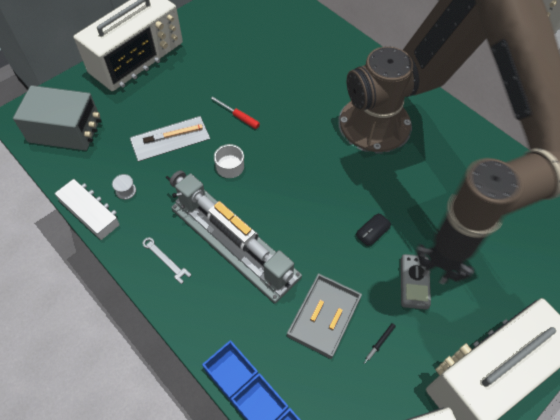

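View pics/top9.png

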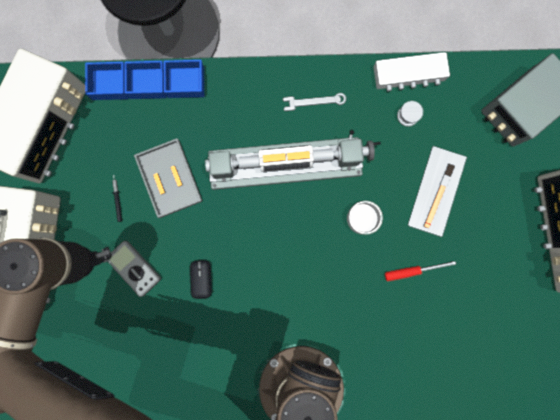

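```bash
python3 -c "
from h import *
print(ctrl.close_job())"
```

```text
the job is handed in; nothing more can be done
None
```

I finished every step and handed the job in after about 43 s of the 210 s allowed; `close_job` gives no verdict.

**What I did**
- **Rotor:** I first read the pad as facing the robot, but it was facing mostly down. I rolled it over with fingertip strokes on the core, then pushed on the pad's edge until it faced up.
- **Brush:** I dipped the tip in the pot and brushed the pad from headstock end to tailstock end, with 6–8 N of contact. I then laid the brush back on its plate.
- **Bars:** Four bars were present. Two pinched thick (0.22 opening) and went end to end on the pad. Two pinched thin (0.12) and went in the tray.

**Last checks**
- **Thick bars:** They sit about 32 mm either side of the pad's middle, within a few mm of its middle line.
- **Thin bars:** Both are in the tray, about 26 mm from its centre.
- **Brush:** It lies within about 10 mm of the plate's centre.
- **Pot and other objects:** In the last pictures the pot stands, and the multimeter, mouse, screwdriver and probe look unmoved.
- **Robot:** The arm is clear of everything.

**Less certain**
- **Pad tilt:** I estimate -1 to -2°, from pixel rows in the top view. The limit is 5.7°, but I did not re-measure it precisely after placing the bars. One touch check on the pad, just after turning it, showed an unexplained sideways force that disagreed with a level pad.
- **Dip depth:** The roughly 25 mm tip height was worked out from geometry and one picture, not measured directly.

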